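# Wipe the offcuts off the bench plate

## Task

Push the swing gate of the bench plate fully open with all three metal offcuts still on the plate. Then take the wooden block, set it on the plate behind the offcuts and wipe them all right off the front edge into the catch tray, keeping the block pressed lightly on the plate (never leaning hard on it) all the way from the back to the front edge. The offcuts are sharp, so do not grip or press on them with the gripper; leave the gate open, put the block back on the worktop clear of the plate and tray, and do not disturb the things standing around.

Things in the scene. Friction and masses are not known exactly. Their poses are not given: they have to be found in the camera images.
- station: Fixed stand of the bench plate; place and yaw vary. Origin on the worktop under the plate's middle, z up. The level plate is 144 mm along x, 230 mm along y, surface 40 mm above the worktop. Front is the -y end, with the catch tray; the +y end (back) is open. Side rims, inner faces at x = -72 and +72 mm, rise 10 mm above the plate.
- plate (a joint): How far the dark steel plate (144 x 230 x 12 mm, level, turned like the station) is pressed down on its stiff rubber mounts, m: 0 unloaded, about 1 mm for 12 N, stop at 4 mm; too small to read well. The offcuts start side by side at station x about -45, 0 and 45 mm, wholly between y = -67 and +60 mm.
- plate_mid (a point): Middle of the plate's top surface.
- gate (a joint): Swing gate angle, rad. 0: shut across the front of the plate, pointing along the station's -x from its pivot; starts at 0 to 0.15. Positive swings the free end out over the tray (anticlockwise from above) to a hard stop at 1.57, pointing along -y beside the tray. Stiff dry hinge (0.35 N m): it stays where left. No latch: push its plate-side face near the free end.
- gate_pivot (a point): Pivot axis of the gate, at the height of the plate surface; fixed in the station at x = +93, y = -108 mm.
- gate_tip (a point): The gate's free end, 187 mm from the pivot, 15 mm above the plate surface. The gate is a straight bar 10 mm thick, from 3 to 27 mm above the plate surface; its middle line passes through the pivot axis. Between the shut gate and the offcuts at least 35 mm of plate is free.
- tray_mid (a point): Middle of the catch tray's floor, 16 mm above the worktop. The tray is 168 mm along the station's x and reaches from the plate's front edge (y = -115 mm) to y = -250 mm; wall tops 34 mm above the worktop.
- scraper_block: Softwood block, 45 x 120 x 35 mm (own x, y, z), about 0.11 kg, the scraper. Lies flat on the worktop to the right of the tray. Origin at the centre of its underside.
- block_mid (a point): Centre of the wooden block, 17.5 mm above its underside. Grip it across its 45 mm width, high up, so that the fingers stay above the offcuts (up to 8 mm high). Wipe with its 120 mm length across, between the rims. Poses do not set the pressing force: the plate is stiff, about 12 N a millimetre; about 10 N is right, over 30 N is too hard; feel for it.
- offcut_a_mid (a point): Centre of a flat aluminium offcut, 26 x 72 x 5 mm (own x, y, z), about 35 g, loose on the plate.
- offcut_b_mid (a point): Centre of an aluminium offcut, 24 x 66 mm and 4 mm thick with an 8 mm high bead along one long edge, loose on the plate; this point is 4 mm above its underside.
- offcut_c_mid (a point): Centre of the main part of a flat aluminium offcut, 24 x 60 x 6 mm with a 14 mm wide tongue 12 mm long at its +y end, loose on the plate.
- offcut_a: Offcut a; origin at the centre of its underside.
- offcut_b: Offcut b; origin at the centre of its underside.
- offcut_c: Offcut c; origin at the centre of its underside.
- piston_near: Bystander: a grey piston, 60 mm wide, 54 mm high, behind the wooden block; origin at the centre of its underside.
- tape_near: Bystander: a flat roll of tape, 66 mm wide, 19 mm high, on the robot's side of the wooden block; origin at the centre of its underside.
- pad_near: Bystander: a dark brake pad, 42 x 84 x 12 mm, left of the plate's stand; origin at the centre of its underside.
Mind the look-alikes: they are no part of the job. Leave any yellow look-alike of the offcut_a alone.

How it is judged (in metres and radians):
On the way, in this order (a step that is already met when the one before it is completed fails the run):
1. the gate is swung fully open (over 1.35 rad) with all three offcuts still on the plate (value of joint gate above 1.35 rad and height (world z) of each of offcut_a_mid, offcut_b_mid, offcut_c_mid above 0.038 m), for 0.2 s.
2. the block is pressed on the plate (sinking its mounts by over 0.3 mm, about 3 N) behind the offcuts, its centre at least 45 mm behind the plate's middle, all offcuts still on the plate (value of joint plate above 0.0003 m and contact force between scraper_block and station above 1 N and y of block_mid in the frame of station above 0.045 m and height (world z) of each of offcut_a_mid, offcut_b_mid, offcut_c_mid above 0.038 m), for 0.2 s.
3. the block, still pressed on the plate (over 0.3 mm, about 3 N), passes the middle of the plate (within 25 mm) (value of joint plate above 0.0003 m and contact force between scraper_block and station above 1 N and y of block_mid in the frame of station between -0.025 and 0.025 m), for 0.1 s.
4. the block, still pressed on the plate (over 0.3 mm, about 3 N), comes to the front edge (its centre within 55 mm of it) (value of joint plate above 0.0003 m and contact force between scraper_block and station above 1 N and y of block_mid in the frame of station below -0.06 m), for 0.1 s.
At the end, for the whole second after the job is handed in: All three offcuts rest inside the catch tray, centres under 39 mm over the worktop (below the plate); the gate is open by more than 1.35 rad; the block rests on the worktop (centre below 30 mm), over 140 mm from the plate middle and 110 mm from the tray middle (height (world z) of each of offcut_a_mid, offcut_b_mid, offcut_c_mid below 0.039 m and x of offcut_a_mid in the frame of station between -0.084 and 0.084 m and y of offcut_a_mid in the frame of station between -0.25 and -0.113 m and linear speed of each of offcut_a, offcut_b, offcut_c, scraper_block below 0.02 m/s and x of offcut_b_mid in the frame of station between -0.084 and 0.084 m and y of offcut_b_mid in the frame of station between -0.25 and -0.113 m and x of offcut_c_mid in the frame of station between -0.084 and 0.084 m and y of offcut_c_mid in the frame of station between -0.25 and -0.113 m and value of joint gate above 1.35 rad and height (world z) of block_mid below 0.03 m and horizontal distance between block_mid and plate_mid above 0.14 m and horizontal distance between block_mid and tray_mid above 0.11 m); the robot touches nothing.
It fails at once if the gripper grips an offcut or presses on it with over 5 N (contact force between the fingers and offcut_a above 5 N or contact force between the fingers and offcut_b above 5 N or contact force between the fingers and offcut_c above 5 N).
It fails at once if the plate is leaned on so hard that its mounts sink by more than 2.8 mm (about 34 N) (value of joint plate above 0.0028 m).
It fails at once if a bystander is moved by more than 15 mm (distance of any of piston_near, tape_near, pad_near from where it was at the start of the episode above 0.015 m).
It also fails if it takes over 72 s, if anything falls off the work surface, if the arm or the gripper's body presses on something with over 40 N, if the wrist force passes 120 N, or if a joint passes its speed limit or range.

## Robot

A 6-joint arm with a two-finger parallel gripper is mounted at the origin on a cart in front of the work surface, level with it; the furniture and walls round the work are solid. World frame = base frame: x ahead of the robot, y to its left, z up, the work surface at z = 0. Lengths are in m, angles in degrees, forces in N, time in s.
With the tool pointing down it reaches from about 0.25 to 0.775 m from the base axis. Payload 4 kg.
Tool frame: the origin (TCP) lies at the very end of the fingers, on their centre line; the grasp point (between the pads) lies 19 mm behind it; z points along the fingers, y is the direction in which the jaws open and shut (so a half turn about z gives the same grasp; the last joint's range is limited). The gripper opens to 85 mm and grips with 20 to 120 N. Pads are 22 mm wide; open, the fingers measure 114 mm over their backs; the gripper's body (76 mm by 85 mm) begins 54 mm behind the grasp point. The pads swing forward as they close: fully open they stand 13 mm farther back than shut.
Start: joints at [-82.454, 4.996, 78.535, -0, 96.463, -5.907], TCP at [0.128, -0.535, 0.231] pointing down, gripper open.
Joint ranges: [-177.83, 177.83], [-43.37, 116.18], [15.69, 146.23], [-61.86, 241.86], [9.47, 152.12], [-147.06, 147.06]. Speed limits (degrees/s): [159.86, 159.86, 180, 180, 180, 180].

## Interface

Orientations are given as [roll, pitch, yaw] about the fixed x, y, z axes, in that order (R = Rz(yaw) Ry(pitch) Rx(roll)).
In Python, from station import env gives the robot as it stands.
- The arm moves only by the tool arm_command, never from a script. Its argument "rows" is a list of rows, each a list of 2 entries, a list of its own where there are three numbers: the shift along the tool's x, y, z in units of 0.25 m (1.0 is 0.25 m), then the turn, a rotation vector about the tool's x, y, z in units of 1.5 rad (1.0 is 1.5 rad). In form: [[[dx, dy, dz], [ax, ay, az]], ...]. A call has 1 to 8 rows; each row is the pose to reach, as a shift and turn from the pose measured when the call began, along the tool's axes at that moment; what a row does not reach only later rows make up. A row lasts 1/10 s, in which the tool goes at most 50 mm and 8.59 degrees, less where a joint would pass 70% of its speed; a pose out of reach is approached as far as the arm can. A call with a number of a shift or a turn outside -1 to 1 is refused whole. A call with a gripper value outside its range is refused whole. "fingers" is the opening, from 0 (shut) to 1 (fully open), set as the call begins (left out, the last holds). The fingers move at their own pace and stop on an object; "squeeze" is the grip in N (left out, the last holds). Time passes only in rows, so rows that repeat a pose let the fingers close. It gives the time, the measured TCP pose, the force and the opening at its end, in the units of the state.
- env.read_state(): the state, without advancing time (a new reading comes with each control period).
- env.get_image(name): name is "side" or "top" or "wrist"; returns a dict with "color" (480x640x3 uint8, blue, green, red), "K" (3x3 intrinsics, pixels), "k1" (the pictures are not rectified: a ray, as slopes to the right and down, at radius r is drawn at 1 + k1 r^2 times it, then the intrinsics apply), "R" (3x3) and "t" (3): a world point X has camera coordinates R X + t. Camera axes: x right, y down, z forward; pixel columns grow to the right and rows downward; lengths in m; the calibration is good to about 2 mm. A picture is of the moment at which its call begins. There is no depth.
- env.sign_off(): hands the job in, once; it reports no verdict.
Trained networks look in a picture, given as the dict that the camera call returned (one of the last four; its "shot" number tells which), for a name from the list of things; names that differ only in an ending like _2 or _b are one class to them, and where a whole thing is asked for, a point or a joint stands for the part that bears it (a point fixed in the world has none). Each returns a list of dicts, best first, with "confidence" (0 to 1); they miss things now and then, are a little off and sometimes report something else, mostly with a low value. They report only what shows in the picture. A call takes as long as a camera call. They do not tell look-alikes from the thing itself.
- env.trace(picture, target): "region" (480x640 bool, what is visible of it) and "bbox" ([left, top, right, bottom] in pixels, round what is visible of it).
The state is a dict: "t": time; "joint_positions": joint angles; "qvel": joint speeds; "tau": joint torques, N m; "ee_pos": TCP position; "ee_rot": TCP orientation; "ft_force": force on the tool from outside, world axes, zero at the start; "wrist_torque": the same for the moment, N m; "grip_width": opening from 0.0 (shut) to 1.0 (fully open).
Only numpy, scipy, OpenCV 4.12 (cv2) and the standard library are available. Lean on these libraries where they do the work, as an engineer would, in place of code of your own. Each camera call takes 0.05 s, during which the arm holds its last target.

## Working session

There is one attempt and no reset: what is moved stays moved. The work goes in short steps, Python scripts to look and compute and a tool call to move; the robot and the scene stay as the last step left them, time stands still between calls to the robot, and variables do not carry over. Pictures are saved under pics/ and viewed, and the job is handed in when it is done.

Besides the shell and the picture viewer there is one more tool, called after ">>>" in YAML: its name, and indented under it one key for each argument. arm_command: Moves the arm, as the interface text tells. Its arguments: {"type":"object","properties":{"rows":{"type":"array","items":{"type":"array"}},"fingers":{"type":"number"},"squeeze":{"type":"number"}},"required":["rows"]}

```bash
ls; mkdir -p pics; cat > h.py <<'E'
import numpy as np, cv2
from station import env
from scipy.spatial.transform import Rotation as Ro
def st():
    s=env.read_state(); return s
def shot(name,fn):
    p=env.get_image(name); cv2.imwrite('pics/'+fn,p['color']); return p
E
python3 - <<'E'
from h import *
s=st(); print(s)
for n in ['side','top','wrist']:
    p=shot(n,n+'0.png'); print(n,p['K'],p['k1'],p['R'],p['t'])
E
```

```text
pics
{'t': 0.0, 'joint_positions': array([-8.24534650e+01,  5.03916765e+00,  7.86287421e+01, -8.02099148e-04,
        9.64618281e+01, -5.90780794e+00]), 'qvel': array([-0.07525689,  0.00810992, -0.02952147, -0.02985695, -0.1009637 ,
        0.05210004]), 'tau': array([ 3.56142646e-04, -3.51871133e+01, -3.13271284e+01, -3.55285902e-04,
        1.09427108e-02,  1.02041682e-05]), 'ee_pos': array([ 0.12788582, -0.53439364,  0.23010317]), 'ee_rot': array([-1.79870869e+02, -1.25606825e-02,  1.34542394e+01]), 'ft_force': array([-0.19605041, -0.05739735,  0.74235387]), 'wrist_torque': array([-0.03794918,  0.00279877, -0.04832405]), 'grip_width': 1.004250433980197}
side [[563.30100926   0.         313.15483415]
 [  0.         563.30100926 239.68903837]
 [  0.           0.           1.        ]] -0.18142374170658834 [[ 0.99912603  0.03909427 -0.01479239]
 [ 0.00296995 -0.41939346 -0.9077997 ]
 [-0.0416936   0.90696238 -0.41914303]] [-0.53886118  0.03591171  1.45322974]
top [[451.37648079   0.         314.29286273]
 [  0.         451.37648079 240.1238484 ]
 [  0.           0.           1.        ]] -0.0757163736342728 [[-0.0012683  -0.9994158   0.03415319]
 [-0.99326187 -0.00269882 -0.11586015]
 [ 0.11588464 -0.03407001 -0.99267819]] [-0.11240267  0.54652817  1.00312008]
wrist [[421.75231229   0.         319.99916327]
 [  0.         421.75231229 240.05641224]
 [  0.           0.           1.        ]] -0.04848738088011313 [[ 0.23281078 -0.97251978 -0.00210298]
 [-0.91973147 -0.22087556  0.32451195]
 [-0.31605878 -0.0736157  -0.94587926]] [-0.54778334 -0.04205498  0.38052616]
```

View pics/side0.png

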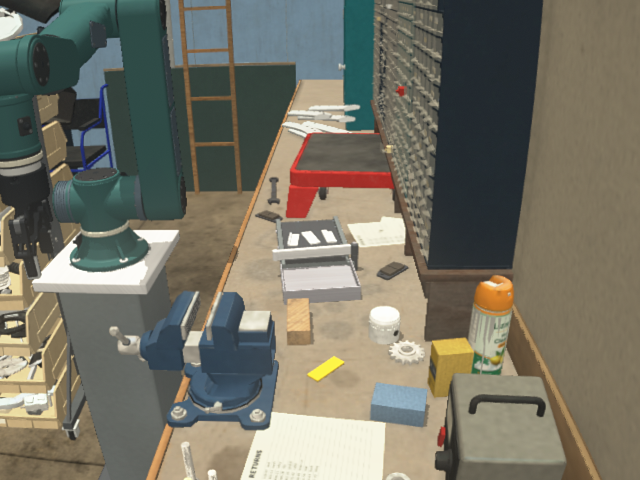

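View pics/top0.png

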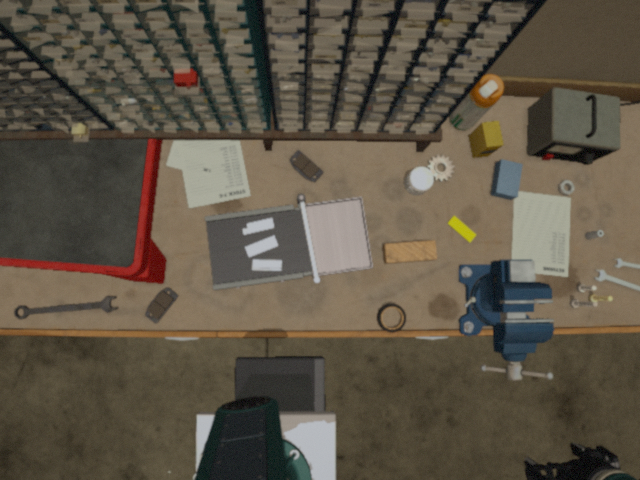

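View pics/wrist0.png

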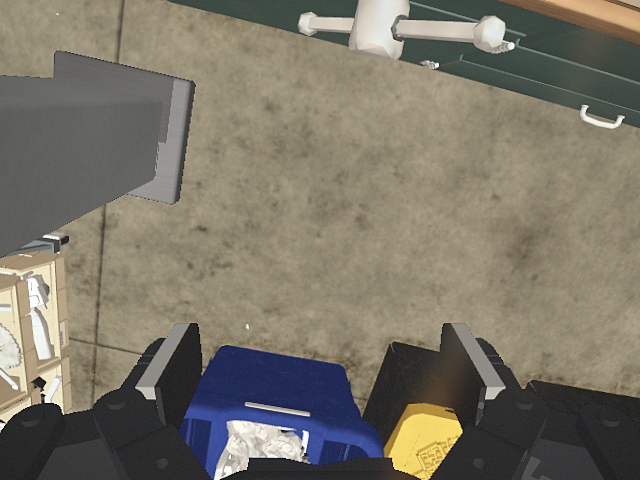

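```bash
cat >> h.py <<'E'
def und(p,uv):
    uv=np.atleast_2d(np.float64(uv)); K=p['K']
    d=(uv-[K[0,2],K[1,2]])/[K[0,0],K[1,1]]
    x=d.copy()
    for _ in range(30): x=d/(1+p['k1']*(x**2).sum(1,keepdims=True))
    return x
def ray(p,uv):
    x=und(p,uv); v=np.c_[x,np.ones(len(x))]@p['R']; c=-p['R'].T@p['t']; return c,v
def onz(p,uv,z):
    c,v=ray(p,uv); return c+v*((z-c[2])/v[:,2])[:,None]
def proj(p,X):
    X=np.atleast_2d(X)@p['R'].T+p['t']; x=X[:,:2]/X[:,2:]; x=x*(1+p['k1']*(x**2).sum(1,keepdims=True))
    return x*[p['K'][0,0],p['K'][1,1]]+[p['K'][0,2],p['K'][1,2]]
def ctr(r):
    m=r['region']; ys,xs=np.nonzero(m); return np.array([xs.mean(),ys.mean()])
E
python3 - <<'E'
from h import *
np.set_printoptions(precision=4,suppress=True)
p=env.get_image('top')
H={'station':.04,'plate':.04,'gate':.055,'scraper_block':.035,'offcut_a':.045,'offcut_b':.046,'offcut_c':.046,'piston_near':.054,'tape_near':.019,'pad_near':.012}
vis=p['color'].copy()
for n,z in H.items():
    for r in env.trace(p,n):
        c=ctr(r); print(n,round(r['confidence'],2),r['bbox'],c,onz(p,c,z)[0][:2],cv2.minAreaRect(onz(p,np.argwhere(r['region'])[:,::-1],z)[:,:2].astype(np.float32)))
        b=[int(v) for v in r['bbox']]; cv2.rectangle(vis,b[:2],b[2:],(0,255,0),1); cv2.putText(vis,n,b[:2],0,.35,(0,0,255),1)
cv2.imwrite('pics/t1.png',vis)
E
```

```text
station 0.64 [206.1, 194.7, 372.6, 290.0] [290.0289 242.1085] [ 0.5412 -0.0565] ((0.5452423691749573, -0.05146896839141846), (0.20590628683567047, 0.3667825758457184), 7.989246845245361)
station 0.53 [245.2, 218.2, 273.8, 235.4] [258.7425 226.2977] [0.5773 0.0151] ((0.5770961046218872, 0.01731013134121895), (0.02454092539846897, 0.07012230902910233), 12.475886344909668)
plate 0.86 [205.1, 213.0, 312.6, 285.6] [256.5347 247.0265] [0.5297 0.0195] ((0.5313121676445007, 0.016109474003314972), (0.14408256113529205, 0.22544459998607635), 7.9524245262146)
plate 0.42 [145.3, 285.1, 180.1, 326.3] [160.7247 304.3086] [0.4    0.2331] ((0.4004038870334625, 0.23413969576358795), (0.043258510529994965, 0.08410383760929108), 53.9199104309082)
gate 0.84 [294.2, 190.9, 319.2, 281.1] [307.8351 234.8547] [ 0.556  -0.0967] ((0.5496805310249329, -0.09629933536052704), (0.20386774837970734, 0.019093813374638557), 9.826568603515625)
scraper_block 0.98 [382.4, 242.3, 435.7, 262.0] [409.8073 251.7522] [ 0.52   -0.3329] ((0.5207562446594238, -0.3322821855545044), (0.0467715822160244, 0.12427537143230438), 1.9
[... 2529 characters left out ...]
[418.0801 180.8224] [ 0.6833 -0.3522] ((0.6830989122390747, -0.3521179258823395), (0.05902734398841858, 0.07537198066711426), 44.40004348754883)
tape_near 0.9 [378.2, 305.5, 405.9, 331.5] [391.367  317.2473] [ 0.3696 -0.2903] ((0.3696725070476532, -0.29006192088127136), (0.0634651929140091, 0.065761037170887), 43.94384765625)
tape_near 0.34 [203.5, 195.2, 370.6, 291.3] [290.0737 242.3855] [ 0.5429 -0.0562] ((0.5475360751152039, -0.05117712914943695), (0.21017050743103027, 0.3747006058692932), 8.19746208190918)
pad_near 0.79 [146.8, 285.7, 178.2, 325.6] [160.3447 304.5534] [0.3987 0.2424] ((0.3996242880821228, 0.2432750165462494), (0.04258286952972412, 0.08450061827898026), 53.92765808105469)
```

View pics/t1.png

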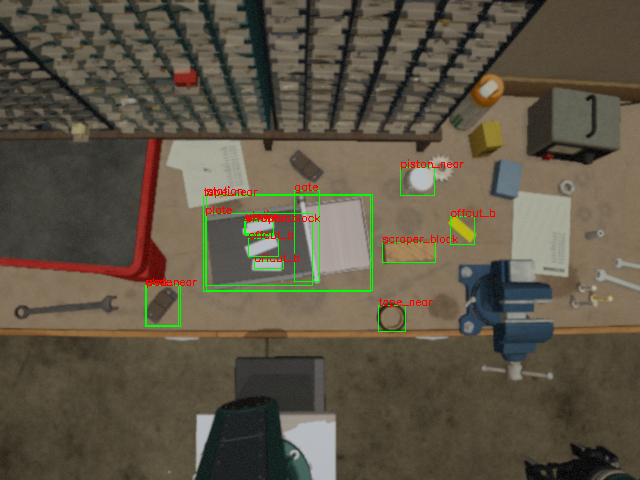

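```bash
cat >> h.py <<'E'
np.set_printoptions(precision=4,suppress=True)
def go(pos,yaw,roll=180,pitch=0):
    s=st(); R=Ro.from_euler('xyz',s['ee_rot'],degrees=True)
    d=R.inv().apply(np.array(pos)-s['ee_pos'])/.25
    T=Ro.from_euler('xyz',[roll,pitch,yaw],degrees=True)
    w=(R.inv()*T).as_rotvec()/1.5
    print('pos',s['ee_pos'],s['ee_rot'],'t',s['t'],'F',s['ft_force'],'w',s['grip_width'])
    print('shift',d.round(3),'turn',w.round(3))
E
python3 - <<'E'
from h import *
p=env.get_image('wrist'); s=st(); R=Ro.from_euler('xyz',s['ee_rot'],degrees=True)
c=-p['R'].T@p['t']; print(c, R.inv().apply(c-s['ee_pos']), R.inv().as_matrix()@p['R'].T)
go([.30,-.25,.32],8); 
E
```

```text
[ 0.2091 -0.5142  0.3736] [ 0.0838 -0.0013 -0.1422] [[ 0.0002 -0.9458 -0.3247]
 [ 1.      0.0002  0.0001]
 [ 0.     -0.3247  0.9458]]
pos [ 0.1279 -0.5349  0.2314] [179.9938   0.004   13.4524] t 0.75 F [ 0.5255 -0.7668  0.2531] w 1.0017661101593245
shift [ 0.934 -0.948 -0.355] turn [0.    0.    0.063]
```

>>> arm_command:
  rows:
    - [[0,0,-0.2],[0,0,0.03]]
    - [[0.3,-0.3,-0.35],[0,0,0.06]]
    - [[0.6,-0.6,-0.35],[0,0,0.06]]
    - [[0.93,-0.95,-0.35],[0,0,0.06]]
    - [[0.93,-0.95,-0.35],[0,0,0.06]]
    - [[0.93,-0.95,-0.35],[0,0,0.06]]
    - [[0.93,-0.95,-0.35],[0,0,0.06]]
    - [[0.93,-0.95,-0.35],[0,0,0.06]]
  fingers: 0

```text
t: 1.55
ee_pos: [0.2996, -0.2474, 0.3196]
ee_rot: [179.9, -0.1, 8.4]
ft_force: [1.3, -0.6, -0.1]
grip_width: 0.002
```

```bash
python3 - <<'E'
from h import *
go([.47,-.03,.30],8)
E
```

```text
pos [ 0.2996 -0.2474  0.3196] [179.9296  -0.0908   8.3821] t 1.55 F [ 1.3052 -0.5746 -0.1007] w 0.0015097653450600926
shift [ 0.801 -0.761  0.079] turn [ 0.001 -0.001  0.004]
```

>>> arm_command:
  rows:
    - [[0.8,-0.76,0.08],[0,0,0]]
    - [[0.8,-0.76,0.08],[0,0,0]]
    - [[0.8,-0.76,0.08],[0,0,0]]
    - [[0.8,-0.76,0.08],[0,0,0]]
    - [[0.8,-0.76,0.08],[0,0,0]]
    - [[0.8,-0.76,0.08],[0,0,0]]
    - [[0.8,-0.76,0.08],[0,0,0]]

```text
t: 2.25
ee_pos: [0.4711, -0.0273, 0.2986]
ee_rot: [-180.0, -0.0, 8.7]
ft_force: [-0.5, -0.0, 0.2]
grip_width: 0.002
```

```bash
python3 - <<'E'
from h import *
p=shot('wrist','w1.png')
for n,z in {'plate':.04,'gate':.067,'offcut_a':.045,'scraper_block':.035}.items():
    for r in env.trace(p,n):
        c=ctr(r); print(n,round(r['confidence'],2),r['bbox'],c,onz(p,c,z)[0][:2],cv2.minAreaRect(onz(p,np.argwhere(r['region'])[:,::-1],z)[:,:2].astype(np.float32)))
import pickle; pickle.dump(p,open('w1.pkl','wb'))
E
```

```text
plate 0.91 [152.7, 30.9, 403.4, 194.3] [280.2212 109.3174] [0.5368 0.0209] ((0.5323651432991028, 0.017532728612422943), (0.14495226740837097, 0.22654032707214355), 8.201592445373535)
plate 0.75 [396.2, 0.3, 426.3, 229.4] [410.7626 108.9137] [ 0.5554 -0.0969] ((0.543493926525116, -0.1003810465335846), (0.20583032071590424, 0.02233043499290943), 11.596055030822754)
gate 0.78 [399.3, 0.0, 428.6, 231.7] [410.85   108.1789] [ 0.5559 -0.0912] ((0.5434804558753967, -0.09132805466651917), (0.1914108842611313, 0.0223816130310297), 9.578195571899414)
offcut_a 0.89 [250.0, 91.7, 331.4, 142.2] [289.6806 115.9683] [0.5325 0.0113] ((0.5324060320854187, 0.011447850614786148), (0.026710234582424164, 0.07139118760824203), 21.821727752685547)
offcut_a 0.82 [261.4, 145.1, 331.9, 180.4] [296.507 164.649] [ 0.4898 -0.0008] ((0.4896722137928009, -0.0008420869708061218), (0.06548330932855606, 0.0247251708060503), 88.92769622802734)
offcut_a 0.58 [246.9, 41.0, 329.9, 78.7] [289.0236  61.7625] [0.578  0.0179] ((0.577865481376648, 0.020421350374817848), (0.02552070841193199, 0.07142482697963715), 12.402409553527832)
scraper_block 0.75 [553.5, 152.8, 640.0, 206.8] [598.3029 178.7752] [ 0.5212 -0.2971] ((0.5211544632911682, -0.3006468415260315), (0.04782287776470184, 0.09597650170326233), 3.841391086578369)
scraper_block 0.7 [29.3, 173.1, 101.9, 244.0] [ 62.985  207.0033] [0.4114 0.2275] ((0.4113594591617584, 0.22858279943466187), (0.04031922668218613, 0.08104788511991501), 52.45008850097656)
```

View pics/w1.png

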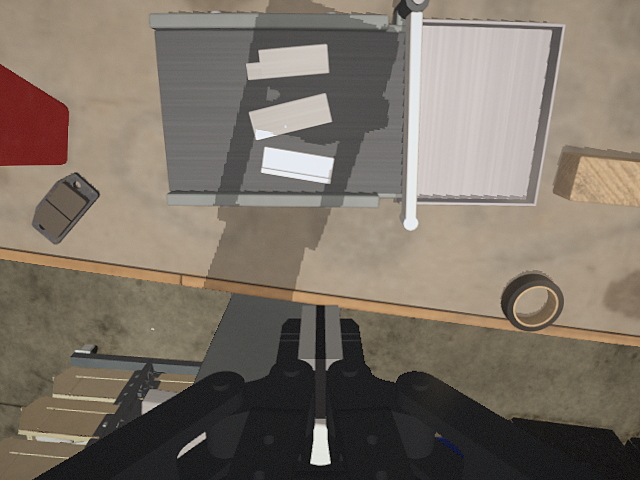

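```bash
python3 - <<'E'
import cv2
i=cv2.imread('pics/w1.png')
a=cv2.resize(i[0:240,130:300],None,fx=2.4,fy=2.4,interpolation=2)
b=cv2.resize(i[0:240,360:580],None,fx=2.4,fy=2.4,interpolation=2)
cv2.imwrite('pics/w1a.png',a[:, :]); cv2.imwrite('pics/w1b.png',b)
E
```

```text
(no output)
```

View pics/w1a.png

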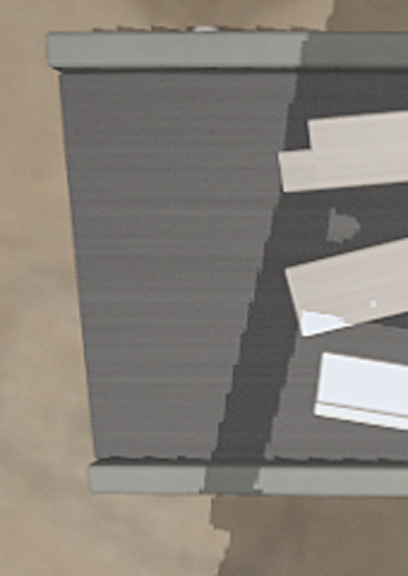

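View pics/w1b.png

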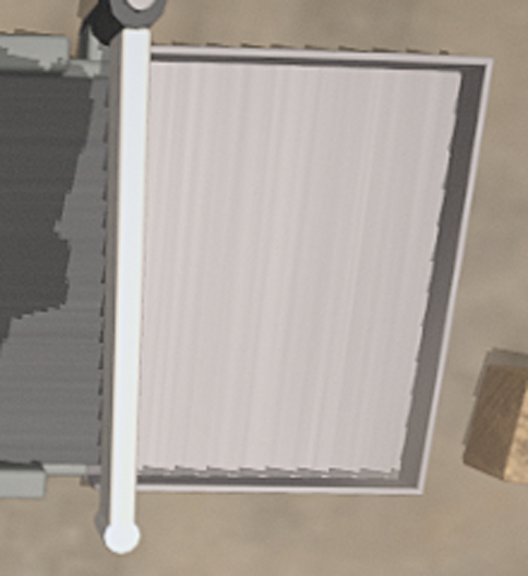

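```bash
python3 - <<'E'
from h import *
import pickle
from scipy.optimize import least_squares
p=pickle.load(open('w1.pkl','rb'))
uv=np.array([[155.8,30],[170.4,192.5],[565,25],[535.8,205]])
S=np.array([[.072,.115,.04],[-.072,.115,.04],[.085,-.251,.034],[-.085,-.251,.034]])
def W(q,S):
    c,s=np.cos(q[2]),np.sin(q[2]); S=np.atleast_2d(S); return np.c_[q[0]+c*S[:,0]-s*S[:,1],q[1]+s*S[:,0]+c*S[:,1],S[:,2]]
r=least_squares(lambda q:(proj(p,W(q,S))-uv).ravel(),[.532,.017,.14]); print(r.x,np.degrees(r.x[2]),r.fun)
q=r.x
t=onz(p,[[410.8,223.5]],.067)[0]; pv=W(q,[.093,-.108,.04])[0]
print('tip',t,'piv',pv,np.hypot(*(t-pv)[:2]), 'angle',np.arctan2(*(t-pv)[1::-1])-q[2]-np.pi+2*np.pi, proj(p,pv))
# block
for n,uvb in {'blk':[[598,178]]}.items(): pass
np.save('q.npy',q)
# offcuts in station
for r_ in env.trace(env.get_image('top'),'offcut_a'):
    pass
p2=env.get_image('wrist')
for r_ in env.trace(p2,'offcut_a'):
    X=onz(p2,np.argwhere(r_['region'])[:,::-1],.045)[:,:2]-q[:2]
    c,s=np.cos(q[2]),np.sin(q[2]); Y=np.c_[c*X[:,0]+s*X[:,1],-s*X[:,0]+c*X[:,1]]; print(r_['confidence'],Y.min(0),Y.max(0))
E
```

```text
[0.5315 0.0151 0.1407] 8.062474827645955 [-2.3573  0.7666 -1.5723 -0.3903  2.7458 -1.8368  1.3935  2.9464]
tip [ 0.4556 -0.1134  0.067 ] piv [ 0.6387 -0.0788  0.04  ] 0.18639067731736225 angle 0.04605925054547111 [[410.6643   6.2866]]
0.96 [ 0.0324 -0.0369] [0.0612 0.0344]
0.94 [-0.0607 -0.0429] [-0.0271  0.0231]
0.59 [-0.0189 -0.0398] [0.0198 0.0329]
```

```bash
cat >> h.py <<'E'
import os
if os.path.exists('q.npy'): q=np.load('q.npy')
def W(S,q=None):
    if q is None: q=np.load('q.npy')
    c,s=np.cos(q[2]),np.sin(q[2]); S=np.atleast_2d(S); return np.c_[q[0]+c*S[:,0]-s*S[:,1],q[1]+s*S[:,0]+c*S[:,1],S[:,2]]
def gp(phi,r,d,z):
    S=[.093-r*np.cos(phi)-d*np.sin(phi),-.108-r*np.sin(phi)+d*np.cos(phi),z]; return W(S)[0]
E
python3 - <<'E'
from h import *
Y=np.degrees(q[2]+.046)
print(gp(.046,.16,.035,.054)); go(gp(.046,.16,.035,.10),Y); go(gp(.046,.16,.035,.054),Y)
E
```

```text
[ 0.475  -0.0741  0.054 ]
pos [ 0.4695 -0.0311  0.3   ] [179.9125  -0.1247   8.2837] t 2.7 F [-1.0915 -0.5917 -0.048 ] w 0.0010227989966081822
shift [-0.005  0.172  0.8  ] turn [ 0.001 -0.001 -0.028]
pos [ 0.4695 -0.0311  0.3   ] [179.9125  -0.1247   8.2837] t 2.7 F [-1.0915 -0.5917 -0.048 ] w 0.0010227989966081822
shift [-0.005  0.172  0.984] turn [ 0.001 -0.001 -0.028]
```

>>> arm_command:
  rows:
    - [[0,0.17,0.1],[0,0,-0.03]]
    - [[0,0.17,0.3],[0,0,-0.03]]
    - [[0,0.17,0.5],[0,0,-0.03]]
    - [[0,0.17,0.65],[0,0,-0.03]]
    - [[0,0.17,0.75],[0,0,-0.03]]
    - [[0,0.17,0.8],[0,0,-0.03]]
    - [[0,0.17,0.8],[0,0,-0.03]]

```text
t: 3.4
ee_pos: [0.4749, -0.0734, 0.0985]
ee_rot: [180.0, 0.1, 10.8]
ft_force: [-0.5, 0.4, 0.4]
grip_width: -0.003
```

```bash
python3 - <<'E'
from h import *
Y=np.degrees(q[2]+.046)
go(gp(.046,.16,.035,.054),Y)
p=shot('wrist','w2.png')
E
```

```text
pos [ 0.4749 -0.0734  0.0985] [179.9995   0.0657  10.8229] t 3.4 F [-0.51    0.4273  0.4158] w -0.0026717365154880703
shift [0.    0.003 0.178] turn [0.    0.001 0.001]
```

View pics/w2.png

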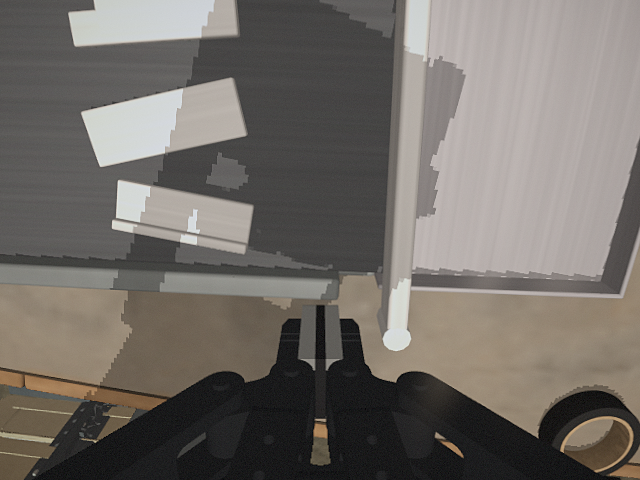

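>>> arm_command:
  rows:
    - [[0,0,0.09],[0,0,0]]
    - [[0,0,0.18],[0,0,0]]
    - [[0,0,0.18],[0,0,0]]

```text
t: 3.75
ee_pos: [0.4756, -0.0736, 0.0548]
ee_rot: [180.0, -0.0, 10.8]
ft_force: [-0.6, -0.1, -0.1]
grip_width: 0.0
```

```bash
cat >> h.py <<'E'
def sweep(phis,r,d,z):
    s=st(); R=Ro.from_euler('xyz',s['ee_rot'],degrees=True); print(s['ee_pos'],s['ee_rot'],s['t'])
    for f in phis:
        D=R.inv().apply(gp(f,r,d,z)-s['ee_pos'])/.25
        w=(R.inv()*Ro.from_euler('xyz',[180,0,np.degrees(q[2]+f)],degrees=True)).as_rotvec()/1.5
        print(round(f,2),D.round(2),w.round(2))
E
python3 - <<'E'
from h import *
sweep(np.arange(.05,.55,.07),.16,.02,.054)
E
```

```text
[ 0.4756 -0.0736  0.0548] [179.9635  -0.0035  10.8282] 3.75
0.05 [-0.    0.06  0.  ] [ 0. -0. -0.]
0.12 [-0.01  0.11  0.  ] [ 0.   -0.   -0.05]
0.19 [-0.01  0.15  0.  ] [ 0.   -0.   -0.09]
0.26 [-0.01  0.2   0.  ] [ 0.    0.   -0.14]
0.33 [0.   0.24 0.  ] [ 0.    0.   -0.19]
0.4 [0.01 0.29 0.  ] [ 0.    0.   -0.23]
0.47 [0.02 0.33 0.  ] [ 0.    0.   -0.28]
0.54 [0.04 0.37 0.  ] [ 0.    0.   -0.33]
```

>>> arm_command:
  rows:
    - [[0,0.06,0],[0,0,0]]
    - [[-0.01,0.11,0],[0,0,-0.05]]
    - [[-0.01,0.15,0],[0,0,-0.09]]
    - [[-0.01,0.2,0],[0,0,-0.14]]
    - [[0,0.24,0],[0,0,-0.19]]
    - [[0.01,0.29,0],[0,0,-0.23]]
    - [[0.02,0.33,0],[0,0,-0.28]]
    - [[0.04,0.37,0],[0,0,-0.33]]

```text
t: 4.55
ee_pos: [0.5033, -0.1645, 0.0574]
ee_rot: [179.9, 0.0, 39.3]
ft_force: [-3.5, 1.3, 0.9]
grip_width: 0.003
```

```bash
python3 - <<'E'
from h import *
shot('wrist','w3.png')
sweep(np.arange(.6,1.15,.07),.16,.02,.054)
E
```

```text
[ 0.5046 -0.166   0.0575] [179.71    -0.0099  39.3928] 4.6
0.6 [-0.01  0.03  0.01] [ 0.   -0.   -0.04]
0.67 [-0.01  0.07  0.01] [ 0.    0.   -0.08]
0.74 [-0.01  0.12  0.01] [ 0.    0.   -0.13]
0.81 [-0.    0.16  0.01] [ 0.    0.   -0.18]
0.88 [0.   0.2  0.02] [ 0.    0.   -0.22]
0.95 [0.02 0.25 0.02] [ 0.    0.   -0.27]
1.02 [0.03 0.29 0.02] [ 0.    0.   -0.32]
1.09 [0.05 0.33 0.02] [ 0.    0.   -0.36]
```

View pics/w3.png

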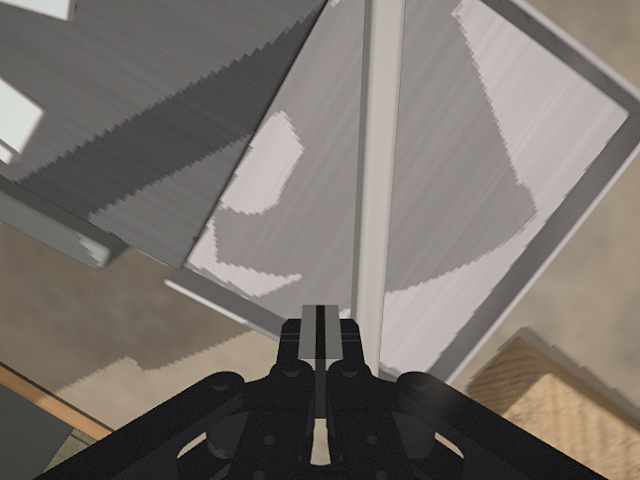

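>>> arm_command:
  rows:
    - [[-0.01,0.03,0.01],[0,0,-0.04]]
    - [[-0.01,0.07,0.01],[0,0,-0.08]]
    - [[-0.01,0.12,0.01],[0,0,-0.13]]
    - [[0,0.16,0.01],[0,0,-0.18]]
    - [[0,0.2,0.02],[0,0,-0.22]]
    - [[0.02,0.25,0.02],[0,0,-0.27]]
    - [[0.03,0.29,0.02],[0,0,-0.32]]
    - [[0.05,0.33,0.02],[0,0,-0.36]]

```text
t: 5.4
ee_pos: [0.5671, -0.2237, 0.0551]
ee_rot: [179.6, 0.2, 70.4]
ft_force: [-2.5, -0.8, -0.1]
grip_width: 0.002
```

```bash
python3 - <<'E'
from h import *
sweep(np.arange(1.15,1.6,.07),.16,.02,.054)
E
```

```text
[ 0.5671 -0.2237  0.0551] [179.6499   0.241   70.3748] 5.4
1.15 [-0.    0.04  0.  ] [ 0.    0.   -0.04]
1.22 [-0.    0.08  0.01] [ 0.    0.   -0.09]
1.29 [-0.    0.13  0.01] [ 0.    0.   -0.13]
1.36 [0.   0.17 0.01] [ 0.    0.   -0.18]
1.43 [0.01 0.21 0.01] [ 0.    0.   -0.23]
1.5 [0.02 0.26 0.01] [ 0.    0.   -0.27]
1.57 [0.04 0.3  0.01] [ 0.    0.   -0.32]
```

>>> arm_command:
  rows:
    - [[0,0.04,0],[0,0,-0.04]]
    - [[0,0.08,0],[0,0,-0.09]]
    - [[0,0.13,0],[0,0,-0.13]]
    - [[0,0.17,0],[0,0,-0.18]]
    - [[0.01,0.21,0],[0,0,-0.23]]
    - [[0.02,0.25,0],[0,0,-0.27]]
    - [[0.02,0.27,0],[0,0,-0.29]]
    - [[0.02,0.27,0],[0,0,-0.29]]

```text
t: 6.2
ee_pos: [0.6336, -0.2426, 0.0571]
ee_rot: [179.6, 0.5, 95.2]
ft_force: [-0.2, -0.0, 0.4]
grip_width: 0.001
```

```bash
python3 - <<'E'
from h import *
s=st(); print(s['ft_force'])
shot('wrist','w4.png');shot('top','t4.png')
go([.56,-.24,.22],95)
E
```

```text
[-0.1837 -0.0373  0.4209]
pos [ 0.633  -0.2424  0.0566] [179.6653   0.4446  95.2174] t 6.3 F [-0.1971 -0.5771 -0.8313] w -0.004223694792870237
shift [ 0.031 -0.286 -0.656] turn [0.004 0.005 0.003]
```

View pics/w4.png

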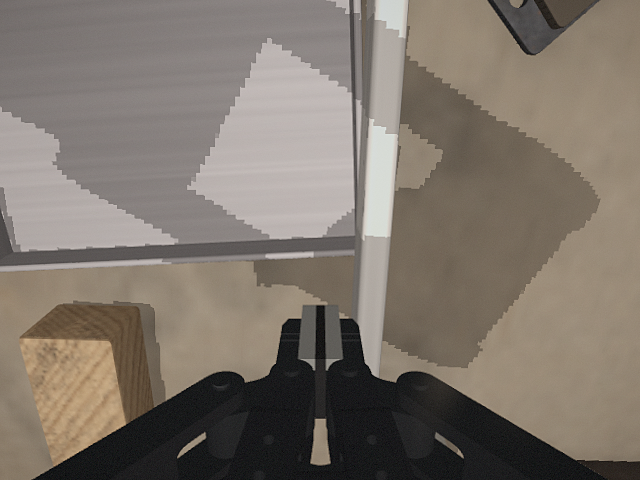

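View pics/t4.png

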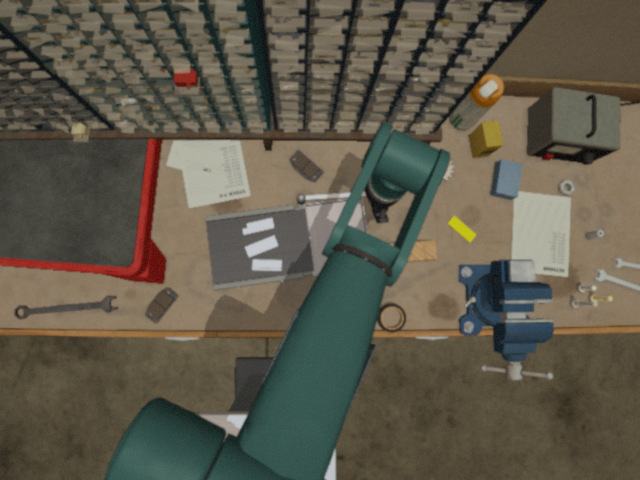

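>>> arm_command:
  rows:
    - [[0,0.03,0],[0,0,-0.02]]
    - [[0,0.05,0],[0,0,-0.03]]
    - [[0,0.05,0],[0,0,-0.03]]
    - [[0,-0.06,0],[0,0,0]]
    - [[0,-0.06,-0.15],[0,0,0]]
    - [[0,-0.2,-0.35],[0,0,0]]
    - [[0,-0.3,-0.55],[0,0,0]]
    - [[0,-0.3,-0.55],[0,0,0]]

```text
t: 7.1
ee_pos: [0.5587, -0.2492, 0.2008]
ee_rot: [179.1, 0.8, 95.2]
ft_force: [0.2, -0.2, 0.3]
grip_width: -0.0
```

```bash
python3 - <<'E'
from h import *
p=shot('wrist','w5.png');t=shot('top','t5.png')
import pickle; pickle.dump(p,open('w5.pkl','wb'));pickle.dump(t,open('t5.pkl','wb'))
for n,z in {'scraper_block':.035,'piston_near':.054}.items():
  for pp in (p,t):
    for r in env.trace(pp,n):
        c=ctr(r); print(n,round(r['confidence'],2),r['bbox'],c,onz(pp,c,z)[0][:2],cv2.minAreaRect(onz(pp,np.argwhere(r['region'])[:,::-1],z)[:,:2].astype(np.float32)))
g=env.trace(t,'gate')
for r in g: print(r['confidence'],r['bbox'],ctr(r))
E
```

```text
scraper_block 0.87 [233.7, 222.2, 294.7, 364.7] [262.5908 288.9   ] [ 0.521  -0.3176] ((0.5231459140777588, -0.32685554027557373), (0.047446515411138535, 0.1301330327987671), 4.411412239074707)
scraper_block 0.7 [381.8, 240.2, 435.5, 265.3] [409.7376 252.5903] [ 0.518  -0.3327] ((0.519649088382721, -0.33188027143478394), (0.047410592436790466, 0.1241401806473732), 3.724472761154175)
scraper_block 0.32 [204.8, 185.5, 382.3, 288.1] [288.0431 239.419 ] [ 0.5479 -0.0518] ((0.5551770925521851, -0.07684507966041565), (0.19138698279857635, 0.4179370105266571), 8.018476486206055)
piston_near 0.65 [416.0, 296.4, 498.6, 384.8] [456.1668 340.1274] [ 0.6794 -0.3412] ((0.6790643930435181, -0.3434222936630249), (0.05754030495882034, 0.08747829496860504), 43.37743377685547)
0.77 [295.1, 182.8, 380.4, 205.2] [336.9184 193.9129]
```

View pics/w5.png

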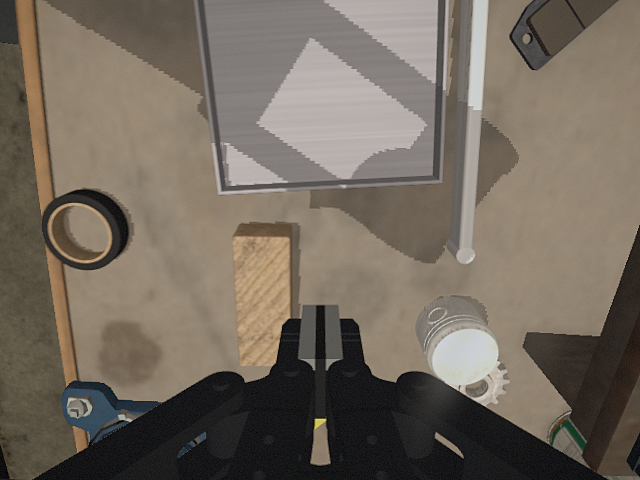

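```bash
python3 - <<'E'
from h import *
go([.52,-.40,.24],92)
E
```

```text
pos [ 0.5571 -0.2474  0.1903] [179.8973   0.2584  95.2552] t 7.45 F [-0.6412 -0.5676  0.0148] w -0.0010263183567418273
shift [-0.595 -0.203 -0.197] turn [0.001 0.003 0.038]
```

>>> arm_command:
  rows:
    - [[-0.1,-0.05,-0.15],[0,0,0.04]]
    - [[-0.3,-0.1,-0.2],[0,0,0.04]]
    - [[-0.5,-0.2,-0.2],[0,0,0.04]]
    - [[-0.6,-0.2,-0.2],[0,0,0.04]]
    - [[-0.6,-0.2,-0.2],[0,0,0.04]]
  fingers: 1

```text
t: 7.95
ee_pos: [0.5196, -0.4052, 0.2371]
ee_rot: [-179.9, 0.1, 91.5]
ft_force: [0.5, -0.0, -0.4]
grip_width: 0.844
```

```bash
python3 - <<'E'
from h import *
p=shot('wrist','w6.png')
import pickle; pickle.dump(p,open('w6.pkl','wb'))
s=st();print(s['ee_pos'],s['ee_rot'],s['t'])
for n,z in {'scraper_block':.035,'piston_near':.054}.items():
  for pp in (p,):
    for r in env.trace(pp,n):
        c=ctr(r); print(n,round(r['confidence'],2),r['bbox'],c,onz(pp,c,z)[0][:2],cv2.minAreaRect(onz(pp,np.argwhere(r['region'])[:,::-1],z)[:,:2].astype(np.float32)))
b=[int(v) for v in env.trace(p,'scraper_block')[0]['bbox']]
cr=p['color'][b[1]-10:b[3]+10,b[0]-10:b[2]+10]; print(b)
f=min(560/cr.shape[0],760/cr.shape[1]); print(f)
cv2.imwrite('pics/w6c.png',cv2.resize(cr,None,fx=f,fy=f,interpolation=2))
E
```

```text
[ 0.5203 -0.4028  0.2373] [-179.9276    0.0405   91.6508] 8.0
scraper_block 0.86 [295.0, 26.9, 355.3, 188.6] [326.2681 106.508 ] [ 0.5219 -0.3284] ((0.5221455693244934, -0.33242326974868774), (0.044719353318214417, 0.11979740113019943), 3.7070086002349854)
piston_near 0.76 [481.2, 113.2, 577.8, 191.4] [529.9366 150.1311] [ 0.6793 -0.3548] ((0.6794171929359436, -0.35681334137916565), (0.05807313695549965, 0.07572373747825623), 88.12860107421875)
[295, 26, 355, 188]
3.076923076923077
```

View pics/w6.png

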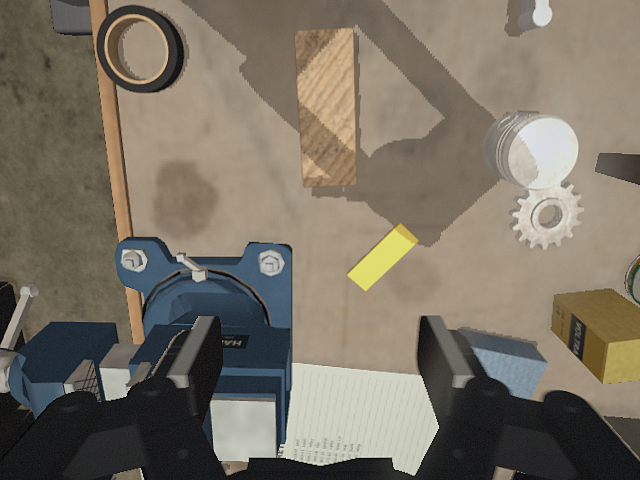

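View pics/w6c.png

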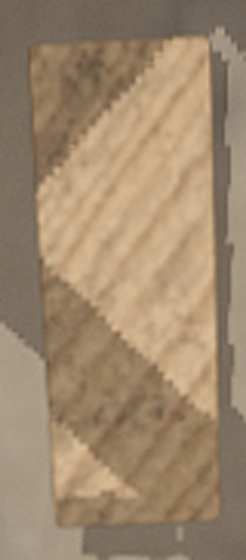

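```bash
python3 - <<'E'
from h import *
go([.5215,-.3323,.10],93.7)
go([.5215,-.3323,.013],93.7)
E
```

```text
pos [ 0.5214 -0.3999  0.2393] [179.9644   0.1186  91.8949] t 8.15 F [-0.7372  0.3495  0.1642] w 1.0020205303938237
shift [0.271 0.009 0.557] turn [ 0.     0.001 -0.021]
pos [ 0.5214 -0.3999  0.2393] [179.9644   0.1186  91.8949] t 8.15 F [-0.7372  0.3495  0.1642] w 1.0020205303938237
shift [0.272 0.009 0.905] turn [ 0.     0.001 -0.021]
```

>>> arm_command:
  rows:
    - [[0.15,0,0.1],[0,0,-0.02]]
    - [[0.27,0.01,0.25],[0,0,-0.02]]
    - [[0.27,0.01,0.4],[0,0,-0.02]]
    - [[0.27,0.01,0.56],[0,0,-0.02]]
    - [[0.27,0.01,0.56],[0,0,-0.02]]
    - [[0.27,0.01,0.56],[0,0,-0.02]]
  fingers: 1

```text
t: 8.75
ee_pos: [0.5219, -0.3313, 0.0991]
ee_rot: [-180.0, 0.1, 93.7]
ft_force: [-0.5, -0.5, 1.2]
grip_width: 1.002
```

```bash
python3 - <<'E'
from h import *
go([.5215,-.3323,.013],93.7)
p=shot('wrist','w7.png')
E
```

```text
pos [ 0.5219 -0.3313  0.0991] [-179.9723    0.0537   93.7088] t 8.75 F [-0.4702 -0.4581  1.219 ] w 1.002001323592382
shift [-0.004 -0.002  0.345] turn [-0.     0.001  0.   ]
```

View pics/w7.png

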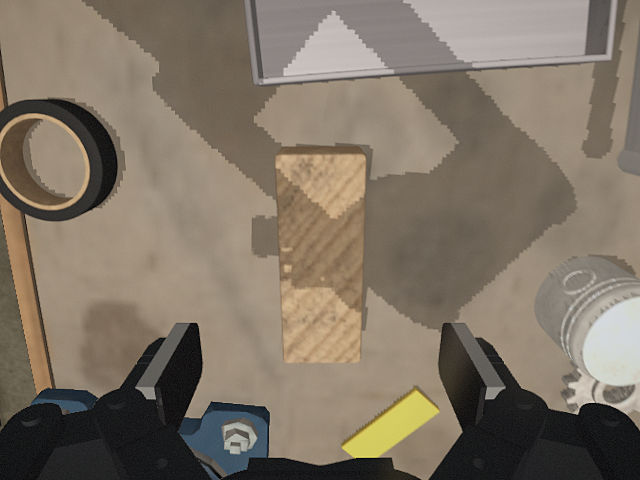

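>>> arm_command:
  rows:
    - [[0,0,0.12],[0,0,0]]
    - [[0,0,0.24],[0,0,0]]
    - [[0,0,0.31],[0,0,0]]
    - [[0,0,0.34],[0,0,0]]
    - [[0,0,0.34],[0,0,0]]

```text
t: 9.3
ee_pos: [0.5241, -0.3335, 0.0177]
ee_rot: [179.8, 0.3, 93.7]
ft_force: [0.6, -0.3, 0.7]
grip_width: 1.001
```

>>> arm_command:
  rows:
    - [[0,0,0],[0,0,0]]
    - [[0,0,0],[0,0,0]]
    - [[0,0,0],[0,0,0]]
    - [[0,0,0],[0,0,0]]
    - [[0,0,0],[0,0,0]]
    - [[0,0,0],[0,0,0]]
  fingers: 0
  squeeze: 60

```text
t: 9.9
ee_pos: [0.5253, -0.3345, 0.02]
ee_rot: [179.6, 0.5, 93.7]
ft_force: [0.2, -0.5, 5.7]
grip_width: 0.509
```

```bash
python3 - <<'E'
from h import *
go([.52,-.25,.16],93.7)
p=shot('wrist','w8.png')
E
```

```text
pos [ 0.5253 -0.3345  0.02  ] [179.5755   0.4607  93.6732] t 9.9 F [ 0.2222 -0.5429  5.6964] w 0.5094069325188745
shift [ 0.334  0.005 -0.562] turn [ 0.005  0.005 -0.   ]
```

View pics/w8.png

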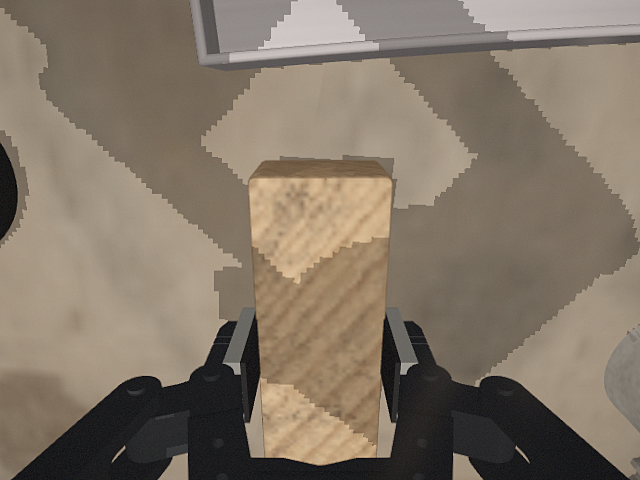

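>>> arm_command:
  rows:
    - [[0,0,0],[0,0,0]]
    - [[0,0,0],[0.005,0.005,0]]
    - [[0,0,0.02],[0.005,0.005,0]]
    - [[0,0,0.03],[0.005,0.005,0]]
    - [[0,0,0.03],[0.005,0.005,0]]
  fingers: 0.75

```text
t: 10.45
ee_pos: [0.5246, -0.3339, 0.011]
ee_rot: [-179.9, -0.1, 93.7]
ft_force: [0.5, -0.0, -0.3]
grip_width: 0.746
```

```bash
python3 - <<'E'
from h import *
go([.5235,-.3323,.013],93.7)
E
```

```text
pos [ 0.5246 -0.3339  0.011 ] [-179.8783   -0.0723   93.6766] t 10.45 F [ 0.4558 -0.0026 -0.2959] w 0.7464495414033957
shift [ 0.007 -0.004 -0.008] turn [-0.001 -0.001 -0.   ]
```

>>> arm_command:
  rows:
    - [[0.01,-0.01,-0.01],[0,0,0]]
    - [[0.01,-0.01,-0.01],[0,0,0]]
    - [[0.01,-0.01,-0.01],[0,0,0]]
    - [[0.01,-0.01,-0.01],[0,0,0]]
    - [[0.01,-0.01,-0.01],[0,0,0]]
  fingers: 0
  squeeze: 60

```text
t: 10.95
ee_pos: [0.5219, -0.3316, 0.0138]
ee_rot: [-179.9, -0.1, 93.7]
ft_force: [0.1, 1.2, 2.0]
grip_width: 0.508
```

```bash
python3 - <<'E'
from h import *
go([.52,-.25,.16],93.7)
E
```

```text
pos [ 0.5219 -0.3316  0.0138] [-179.8772   -0.0766   93.6782] t 10.95 F [0.1037 1.2223 1.9693] w 0.5082090218743868
shift [ 0.327  0.012 -0.584] turn [-0.001 -0.001 -0.   ]
```

>>> arm_command:
  rows:
    - [[0,0,-0.1],[0,0,0]]
    - [[0,0,-0.3],[0,0,0]]
    - [[0,0,-0.5],[0,0,0.05]]
    - [[0.1,0,-0.6],[0,0,0.15]]
    - [[0.2,0,-0.6],[0,0,0.25]]
    - [[0.3,0,-0.6],[0,0,0.35]]
    - [[0.35,0,-0.6],[0,0,0.45]]
    - [[0.35,0,-0.6],[0,0,0.5]]

```text
t: 11.75
ee_pos: [0.5163, -0.2423, 0.1635]
ee_rot: [-179.8, 0.0, 50.6]
ft_force: [1.3, -0.8, -1.8]
grip_width: 0.512
```

```bash
python3 - <<'E'
from h import *
print(W([0,.085,.1])); go(W([0,.085,.12])[0],8.06)
p=shot('side','s9.png')
E
```

```text
[[0.5196 0.0993 0.1   ]]
pos [ 0.5163 -0.2423  0.1635] [-179.785     0.0031   50.5851] t 11.75 F [ 1.2962 -0.8251 -1.8014] w 0.5115064618013552
shift [ 1.064 -0.857  0.177] turn [-0.002  0.001  0.495]
```

View pics/s9.png

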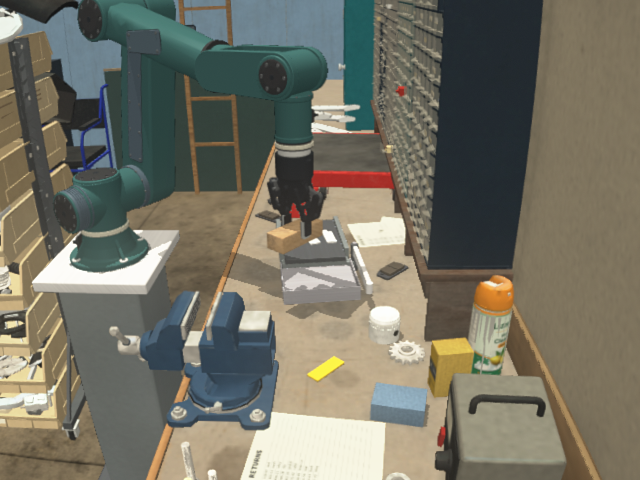

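>>> arm_command:
  rows:
    - [[0.1,-0.08,0],[0,0,0.05]]
    - [[0.25,-0.2,0],[0,0,0.13]]
    - [[0.4,-0.32,0],[0,0,0.22]]
    - [[0.55,-0.44,0],[0,0,0.3]]
    - [[0.7,-0.56,0],[0,0,0.38]]
    - [[0.85,-0.7,0],[0,0,0.46]]
    - [[0.95,-0.78,0],[0,0,0.495]]
    - [[0.95,-0.78,0],[0,0,0.495]]

```text
t: 12.6
ee_pos: [0.5164, 0.068, 0.1636]
ee_rot: [-179.8, 0.2, 8.3]
ft_force: [0.4, -0.6, -0.6]
grip_width: 0.512
```

```bash
python3 - <<'E'
from h import *
go(W([0,.085,.085])[0],8.06)
p=shot('wrist','w10.png')
E
```

```text
pos [0.5164 0.068  0.1636] [-179.7744    0.1747    8.3318] t 12.6 F [ 0.4226 -0.5653 -0.5704] w 0.5120492201761427
shift [ 0.032 -0.121  0.315] turn [-0.003  0.002  0.003]
```

View pics/w10.png

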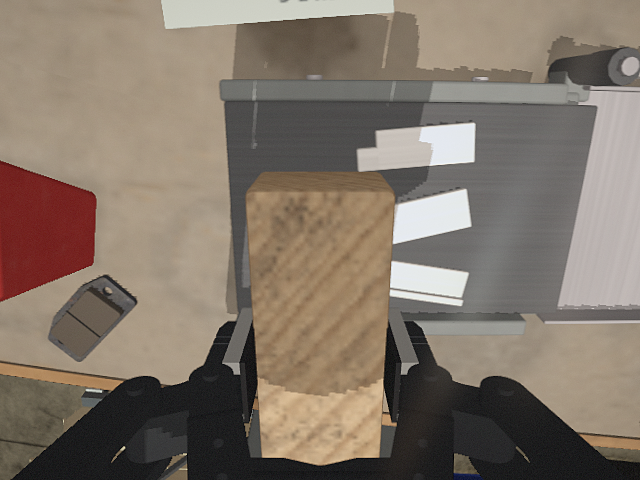

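>>> arm_command:
  rows:
    - [[0.03,-0.12,0.05],[0,0,0]]
    - [[0.03,-0.12,0.15],[0,0,0]]
    - [[0.03,-0.12,0.25],[0,0,0]]
    - [[0.03,-0.12,0.34],[0,0,0]]
    - [[0.03,-0.12,0.38],[0,0,0]]
    - [[0.03,-0.12,0.38],[0,0,0]]

```text
t: 13.25
ee_pos: [0.5182, 0.0953, 0.0666]
ee_rot: [-179.9, 0.4, 8.2]
ft_force: [0.3, -0.4, -0.7]
grip_width: 0.513
```

```bash
python3 - <<'E'
from h import *
go(W([0,.085,.056])[0],8.06)
p=shot('wrist','w11.png'); shot('side','s11.png')
for i in range(6):
    env.get_image('wrist'); s=st(); print(s['ee_pos'],s['ft_force'],s['ee_rot'])
E
```

```text
pos [0.5182 0.0953 0.0666] [-179.8986    0.4436    8.2044] t 13.25 F [ 0.3336 -0.4038 -0.7196] w 0.5129804606850941
shift [ 0.008 -0.015  0.042] turn [-0.001  0.005  0.002]
[0.5206 0.0961 0.07  ] [-0.5333 -0.5892 -1.4254] [-179.9119    0.0437    8.2266]
[0.5207 0.0963 0.0703] [-0.6495  0.2365 -1.0007] [-179.9111    0.0123    8.2362]
[0.5206 0.0964 0.0703] [-0.038   0.3045 -1.3297] [-179.911     0.0101    8.2455]
[0.5205 0.0965 0.0702] [-0.6593  0.2185 -0.8358] [-179.9101    0.0225    8.2564]
[0.5203 0.0966 0.0699] [ 0.603   0.709  -1.1222] [-179.9042    0.0542    8.2598]
[0.52   0.0966 0.0696] [-0.3662  0.1149 -1.8714] [-179.902     0.0866    8.2622]
```

View pics/w11.png

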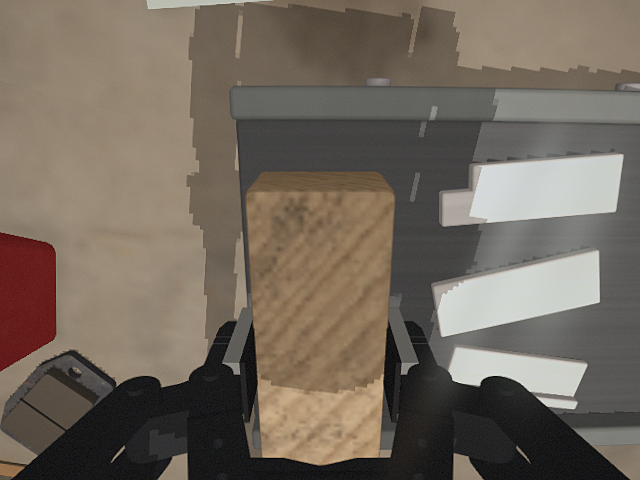

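View pics/s11.png

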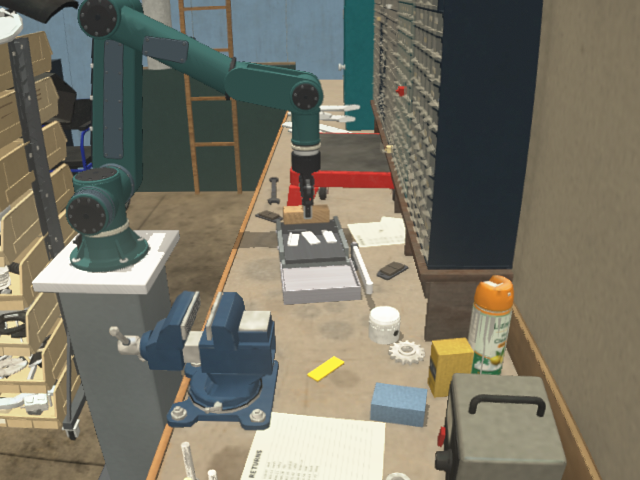

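>>> arm_command:
  rows:
    - [[0,0,0.01],[0,0,0]]
    - [[0,0,0.02],[0,0,0]]
    - [[0,0,0.03],[0,0,0]]
    - [[0,0,0.04],[0,0,0]]
    - [[0,0,0.045],[0,0,0]]
    - [[0,0,0.05],[0,0,0]]
    - [[0,0,0.05],[0,0,0]]
    - [[0,0,0.05],[0,0,0]]

```text
t: 14.45
ee_pos: [0.5201, 0.0966, 0.0572]
ee_rot: [-179.9, 0.1, 8.3]
ft_force: [-0.6, 0.1, -1.3]
grip_width: 0.51
```

>>> arm_command:
  rows:
    - [[0,0,0],[0,0,0]]
    - [[0,0,0],[0,0,0]]
    - [[0,0,0],[0,0,0]]

```text
t: 14.75
ee_pos: [0.5201, 0.0966, 0.0572]
ee_rot: [-179.9, 0.1, 8.3]
ft_force: [-0.1, -0.2, -1.0]
grip_width: 0.51
```

>>> arm_command:
  rows:
    - [[0,0,0.004],[0,0,0]]
    - [[0,0,0.008],[0,0,0]]
    - [[0,0,0.01],[0,0,0]]
    - [[0,0,0.01],[0,0,0]]

```text
t: 15.15
ee_pos: [0.52, 0.0966, 0.0546]
ee_rot: [-179.9, 0.1, 8.3]
ft_force: [0.5, -0.4, -1.0]
grip_width: 0.506
```

>>> arm_command:
  rows:
    - [[0,0,0.004],[0,0,0]]
    - [[0,0,0.004],[0,0,0]]

```text
t: 15.35
ee_pos: [0.5202, 0.0967, 0.0538]
ee_rot: [-179.9, 0.1, 8.3]
ft_force: [0.1, -0.1, 0.2]
grip_width: 0.51
```

>>> arm_command:
  rows:
    - [[0,0,0.003],[0,0,0]]
    - [[0,0,0.003],[0,0,0]]

```text
t: 15.55
ee_pos: [0.5202, 0.0967, 0.0535]
ee_rot: [-179.9, 0.1, 8.3]
ft_force: [-1.8, -0.7, 1.5]
grip_width: 0.515
```

>>> arm_command:
  rows:
    - [[0,0,0.003],[0,0,0]]
    - [[0,0,0.003],[0,0,0]]

```text
t: 15.75
ee_pos: [0.5202, 0.0966, 0.0533]
ee_rot: [-179.9, 0.0, 8.3]
ft_force: [-3.3, -0.3, 3.6]
grip_width: 0.513
```

>>> arm_command:
  rows:
    - [[0,0,0.005],[0,0,0]]
    - [[0,0,0.005],[0,0,0]]
    - [[0,0,0.005],[0,0,0]]

```text
t: 16.05
ee_pos: [0.5202, 0.0967, 0.053]
ee_rot: [-179.9, 0.0, 8.3]
ft_force: [-3.7, -0.2, 6.9]
grip_width: 0.517
```

```bash
python3 - <<'E'
from h import *
for i in range(4):
    env.get_image('wrist'); s=st(); print(s['ee_pos'],s['ft_force'],s['ee_rot'],s['wrist_torque'])
p=shot('side','s12.png')
E
```

```text
[0.5202 0.0966 0.053 ] [-4.072  -1.4007  6.6593] [-179.9116    0.0355    8.2666] [ 0.0728  0.5751 -0.0498]
[0.5202 0.0967 0.053 ] [-4.9007 -0.3674  6.2724] [-179.9097    0.0315    8.2662] [0.0111 0.5607 0.0189]
[0.5202 0.0967 0.053 ] [-3.2127 -0.966   7.3196] [-179.9085    0.0339    8.2697] [0.0047 0.5327 0.0047]
[0.5202 0.0967 0.053 ] [-3.4333 -0.4252  6.7749] [-179.9094    0.0371    8.2668] [0.0308 0.5422 0.0096]
```

>>> arm_command:
  rows:
    - [[0,0.006,0.006],[0,0,0]]
    - [[0,0.015,0.006],[0,0,0]]
    - [[0,0.025,0.006],[0,0,0]]
    - [[0,0.035,0.006],[0,0,0]]

```text
t: 16.7
ee_pos: [0.5227, 0.0901, 0.0531]
ee_rot: [-179.7, -0.2, 8.3]
ft_force: [-2.6, 4.5, 5.4]
grip_width: 0.511
```

```bash
cat >> h.py <<'E'
def stn():
    s=st(); X=s['ee_pos'][:2]-q[:2]; c,n=np.cos(q[2]),np.sin(q[2]); print('stn',np.round([c*X[0]+n*X[1],-n*X[0]+c*X[1]],4),'z',s['ee_pos'][2],'F',s['ft_force'],'rot',s['ee_rot'],s['t'],'T',s['wrist_torque'])
E
python3 -c "
from h import *
stn()"
```

```text
stn [0.0018 0.0755] z 0.05310578966865741 F [-2.6171  4.489   5.384 ] rot [-179.697    -0.2       8.2866] 16.7 T [ 0.8084  0.2096 -0.0407]
```

>>> arm_command:
  rows:
    - [[0,0.015,0.007],[0,0,0]]
    - [[0,0.03,0.007],[0,0,0]]
    - [[0,0.045,0.007],[0,0,0]]
    - [[0,0.06,0.007],[0,0,0]]

```text
t: 17.1
ee_pos: [0.5264, 0.077, 0.0531]
ee_rot: [-179.5, -0.5, 8.3]
ft_force: [-1.2, 5.4, 7.1]
grip_width: 0.514
```

```bash
python3 -c "
from h import *
stn()"
```

```text
stn [0.0036 0.062 ] z 0.053086952335696366 F [-1.1858  5.3571  7.1245] rot [-179.5185   -0.4652    8.2997] 17.1 T [0.6477 0.3148 0.0075]
```

```bash
python3 -c "
from h import *
s=st(); go(W([0.001,.045,s['ee_pos'][2]-.00175])[0],8.06)"
```

```text
pos [0.5264 0.077  0.0531] [-179.5185   -0.4652    8.2997] t 17.1 F [-1.1858  5.3571  7.1245] w 0.513971177310547
shift [-0.011  0.068  0.006] turn [-0.006 -0.005  0.003]
```

>>> arm_command:
  rows:
    - [[-0.003,0.015,0.007],[-0.004,-0.003,0.001]]
    - [[-0.006,0.03,0.007],[-0.008,-0.006,0.002]]
    - [[-0.009,0.045,0.007],[-0.009,-0.008,0.003]]
    - [[-0.012,0.06,0.007],[-0.009,-0.008,0.003]]
    - [[-0.014,0.075,0.007],[-0.009,-0.008,0.003]]

```text
t: 17.6
ee_pos: [0.5277, 0.0604, 0.0531]
ee_rot: [180.0, -0.1, 8.1]
ft_force: [-0.2, 5.9, 6.8]
grip_width: 0.512
```

```bash
python3 -c "
from h import *
stn()
s=st(); go(W([0.001,.02,s['ee_pos'][2]-.00175])[0],8.06)"
```

```text
stn [0.0026 0.0454] z 0.05306300941536897 F [-0.1508  5.8556  6.7803] rot [179.9715  -0.1231   8.0573] 17.6 T [ 1.3182  0.0899 -0.0673]
pos [0.5277 0.0604 0.0531] [179.9715  -0.1231   8.0573] t 17.6 F [-0.1508  5.8556  6.7803] w 0.5118773061279055
shift [-0.006  0.102  0.007] turn [ 0.    -0.001 -0.   ]
```

>>> arm_command:
  rows:
    - [[-0.002,0.016,0.008],[-0.003,-0.003,0]]
    - [[-0.004,0.032,0.008],[-0.004,-0.003,0]]
    - [[-0.006,0.048,0.008],[-0.004,-0.003,0]]
    - [[-0.008,0.064,0.008],[-0.004,-0.003,0]]
    - [[-0.01,0.08,0.008],[-0.004,-0.003,0]]
    - [[-0.012,0.096,0.008],[-0.004,-0.003,0]]

```text
t: 18.2
ee_pos: [0.53, 0.0389, 0.053]
ee_rot: [179.9, -0.2, 8.1]
ft_force: [-0.6, 5.8, 7.4]
grip_width: 0.511
```

```bash
python3 -c "
from h import *
stn()
s=st(); go(W([0.001,.0,s['ee_pos'][2]-.00175])[0],8.06)
shot('wrist','w13.png')"
```

```text
stn [0.0019 0.0238] z 0.05304901150129224 F [-0.5778  5.7583  7.3587] rot [179.9149  -0.2075   8.0651] 18.2 T [ 1.4066  0.1659 -0.027 ]
pos [0.53   0.0389 0.053 ] [179.9149  -0.2075   8.0651] t 18.2 F [-0.5778  5.7583  7.3587] w 0.511410798924218
shift [-0.004  0.095  0.007] turn [ 0.001 -0.002  0.   ]
```

View pics/w13.png

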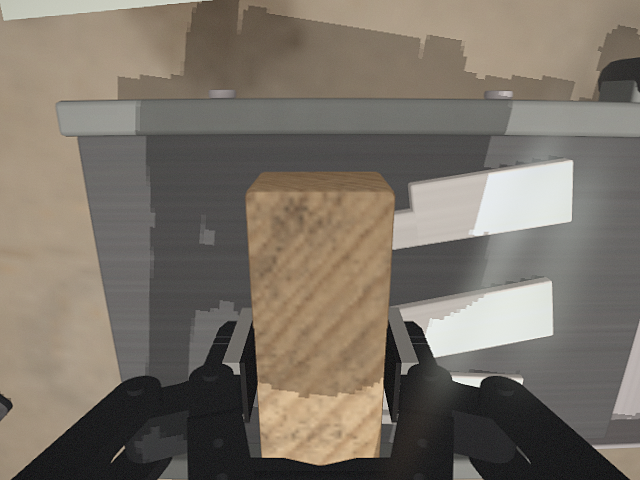

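>>> arm_command:
  rows:
    - [[-0.002,0.016,0.008],[-0.003,-0.003,0]]
    - [[-0.004,0.032,0.008],[-0.004,-0.004,0]]
    - [[-0.006,0.048,0.008],[-0.004,-0.004,0]]
    - [[-0.007,0.064,0.008],[-0.004,-0.004,0]]
    - [[-0.008,0.08,0.008],[-0.004,-0.004,0]]
    - [[-0.01,0.096,0.008],[-0.004,-0.004,0]]
    - [[-0.011,0.112,0.008],[-0.004,-0.004,0]]
    - [[-0.012,0.128,0.008],[-0.004,-0.004,0]]

```text
t: 19.05
ee_pos: [0.5334, 0.0088, 0.053]
ee_rot: [179.8, -0.2, 8.1]
ft_force: [-1.0, 7.0, 7.4]
grip_width: 0.508
```

```bash
python3 -c "
from h import *
stn()"
```

```text
stn [ 0.001  -0.0065] z 0.05303479708562786 F [-0.9722  7.0247  7.4441] rot [179.8157  -0.1743   8.063 ] 19.05 T [ 1.468   0.1389 -0.0512]
```

>>> arm_command:
  rows:
    - [[-0.001,0.016,0.008],[-0.002,-0.003,0]]
    - [[-0.002,0.032,0.008],[-0.002,-0.004,0]]
    - [[-0.004,0.048,0.008],[-0.002,-0.004,0]]
    - [[-0.005,0.064,0.008],[-0.002,-0.004,0]]
    - [[-0.006,0.08,0.008],[-0.002,-0.004,0]]
    - [[-0.007,0.096,0.008],[-0.002,-0.004,0]]
    - [[-0.008,0.112,0.008],[-0.002,-0.004,0]]
    - [[-0.009,0.128,0.008],[-0.002,-0.004,0]]

```text
t: 19.85
ee_pos: [0.5375, -0.0206, 0.053]
ee_rot: [179.9, -0.1, 8.1]
ft_force: [0.1, 6.9, 7.6]
grip_width: 0.507
```

```bash
python3 -c "
from h import *
stn()
shot('wrist','w14.png')"
```

```text
stn [ 0.0009 -0.0361] z 0.05300299257756622 F [0.0524 6.8807 7.6424] rot [179.9225  -0.1381   8.0759] 19.85 T [1.444  0.1288 0.006 ]
```

View pics/w14.png

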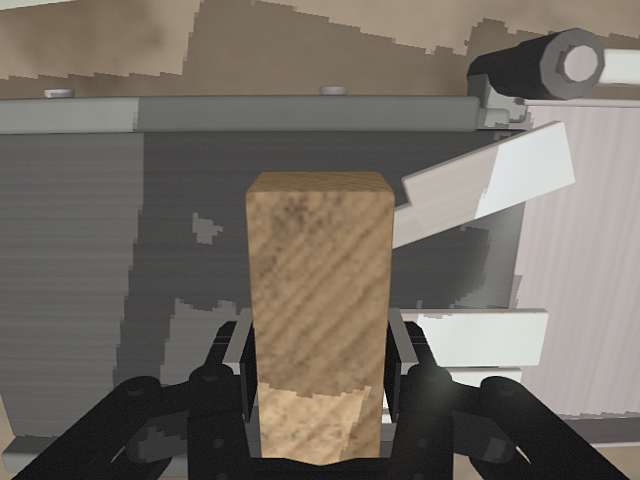

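>>> arm_command:
  rows:
    - [[-0.001,0.014,0.008],[-0.003,-0.003,0]]
    - [[-0.002,0.028,0.008],[-0.003,-0.003,0]]
    - [[-0.004,0.042,0.008],[-0.003,-0.003,0]]
    - [[-0.005,0.056,0.008],[-0.003,-0.003,0]]
    - [[-0.006,0.07,0.008],[-0.003,-0.003,0]]
    - [[-0.007,0.084,0.008],[-0.003,-0.003,0]]

```text
t: 20.5
ee_pos: [0.5405, -0.0396, 0.053]
ee_rot: [179.9, -0.2, 8.1]
ft_force: [-0.5, 6.7, 9.5]
grip_width: 0.51
```

```bash
python3 -c "
from h import *
stn()
shot('wrist','w15.png')"
```

```text
stn [ 0.0012 -0.0554] z 0.05298048485902466 F [-0.5368  6.7051  9.4535] rot [179.9016  -0.1805   8.072 ] 20.5 T [ 1.4594  0.1465 -0.0117]
```

View pics/w15.png

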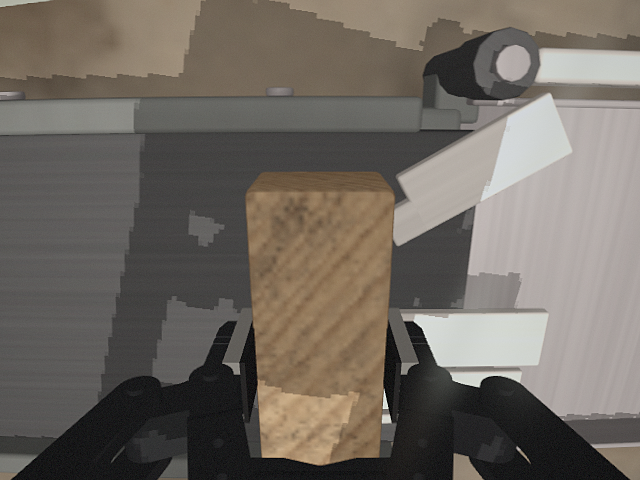

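>>> arm_command:
  rows:
    - [[0.004,0.014,0.008],[-0.003,-0.003,0]]
    - [[0.009,0.028,0.008],[-0.003,-0.003,0]]
    - [[0.014,0.042,0.008],[-0.003,-0.003,0]]
    - [[0.018,0.056,0.008],[-0.003,-0.003,0]]
    - [[0.022,0.07,0.008],[-0.003,-0.003,0]]

```text
t: 21.05
ee_pos: [0.5492, -0.0541, 0.0528]
ee_rot: [179.9, -0.1, 8.1]
ft_force: [-3.4, 7.0, 9.8]
grip_width: 0.508
```

```bash
python3 -c "
from h import *
stn()
shot('wrist','w16.png');shot('side','s16.png')"
```

```text
stn [ 0.0078 -0.071 ] z 0.05283671738062559 F [-3.357   7.0027  9.7747] rot [179.8997  -0.067    8.0805] 21.05 T [1.504  0.5923 0.1109]
```

View pics/w16.png

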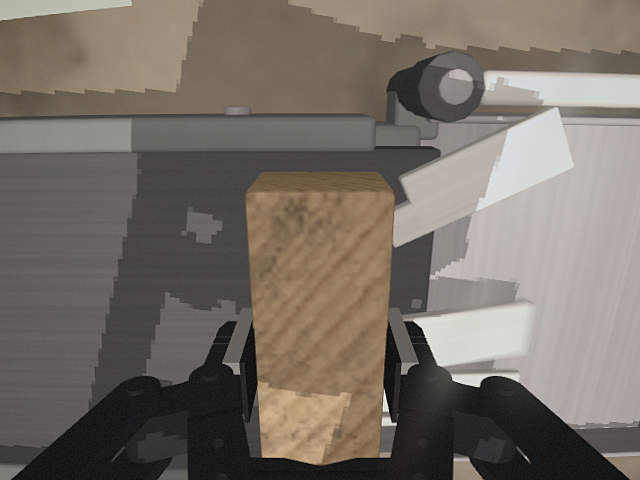

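View pics/s16.png

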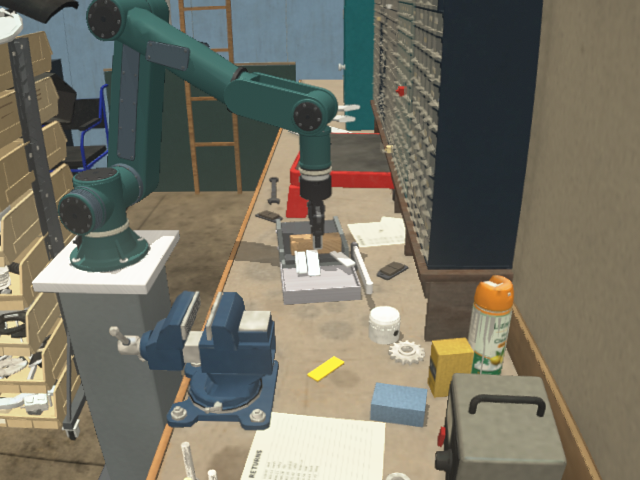

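>>> arm_command:
  rows:
    - [[0,0.014,0.007],[-0.003,-0.003,0]]
    - [[0,0.028,0.007],[-0.003,-0.003,0]]
    - [[0,0.042,0.007],[-0.003,-0.003,0]]
    - [[0,0.056,0.007],[-0.003,-0.003,0]]
    - [[0,0.07,0.007],[-0.003,-0.003,0]]
    - [[0,0.084,0.007],[-0.003,-0.003,0]]

```text
t: 21.75
ee_pos: [0.5539, -0.0728, 0.053]
ee_rot: [179.9, -0.1, 8.1]
ft_force: [-0.9, 7.9, 8.9]
grip_width: 0.51
```

```bash
python3 -c "
from h import *
stn()
shot('wrist','w17.png')"
```

```text
stn [ 0.0099 -0.0901] z 0.053037802014767016 F [-0.9342  7.8837  8.8745] rot [179.8534  -0.1006   8.0919] 21.75 T [ 1.5157  0.2152 -0.0284]
```

View pics/w17.png

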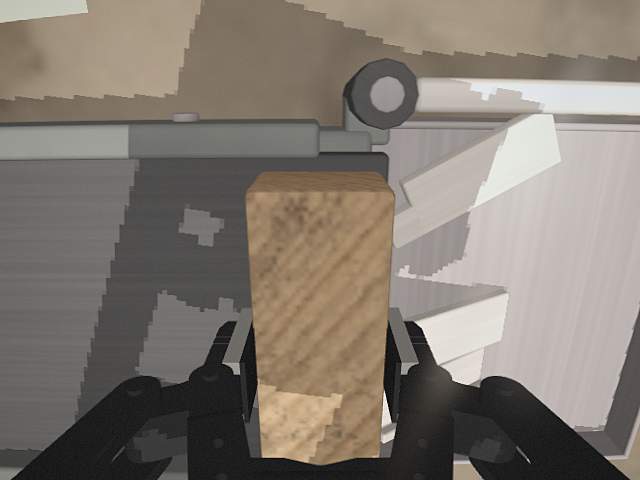

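>>> arm_command:
  rows:
    - [[-0.002,0.014,0.006],[-0.003,-0.003,0]]
    - [[-0.004,0.028,0.006],[-0.003,-0.003,0]]
    - [[-0.006,0.042,0.006],[-0.003,-0.003,0]]
    - [[-0.008,0.056,0.006],[-0.003,-0.003,0]]
    - [[-0.01,0.07,0.006],[-0.003,-0.003,0]]
    - [[-0.01,0.08,0.006],[-0.003,-0.003,0]]

```text
t: 22.4
ee_pos: [0.5559, -0.0914, 0.0532]
ee_rot: [179.8, -0.1, 8.1]
ft_force: [-0.4, 6.3, 7.7]
grip_width: 0.515
```

```bash
python3 -c "
from h import *
stn()
shot('wrist','w18.png');shot('side','s18.png')"
```

```text
stn [ 0.0093 -0.1089] z 0.0531927023854742 F [-0.4495  6.2956  7.7475] rot [179.7705  -0.1031   8.0864] 22.4 T [ 1.3783  0.0912 -0.0126]
```

View pics/w18.png

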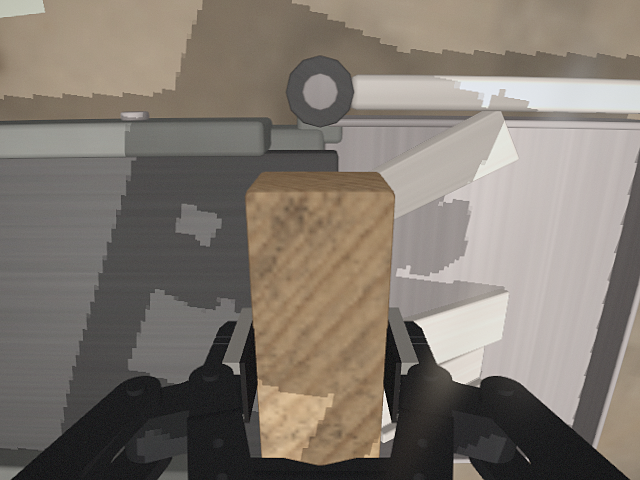

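View pics/s18.png

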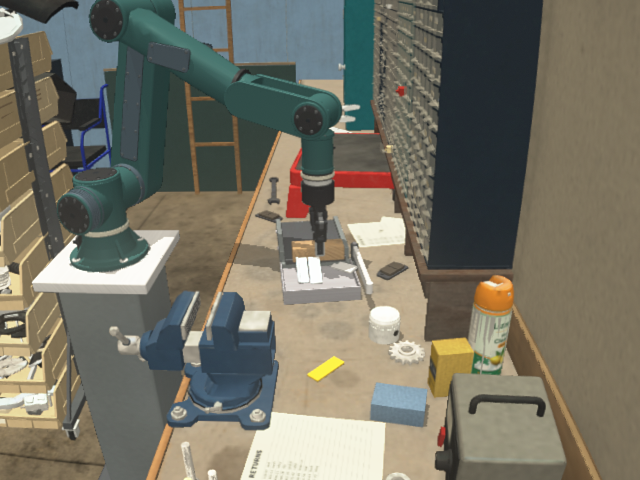

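>>> arm_command:
  rows:
    - [[0,0.014,0.003],[-0.003,-0.003,0]]
    - [[0,0.026,0.001],[-0.003,-0.003,0]]
    - [[0,0.03,-0.01],[-0.002,-0.001,0]]
    - [[0,0.03,-0.04],[-0.002,-0.001,0]]
    - [[0,0.02,-0.1],[-0.002,-0.001,0]]
    - [[0,0.02,-0.2],[-0.002,-0.001,0]]
    - [[0,0.02,-0.35],[-0.002,-0.001,0]]
    - [[0,0.02,-0.4],[-0.002,-0.001,0]]

```text
t: 23.3
ee_pos: [0.5587, -0.0971, 0.1588]
ee_rot: [179.3, -0.5, 8.1]
ft_force: [0.1, -1.1, -1.1]
grip_width: 0.512
```

```bash
python3 -c "
from h import *
stn()
shot('wrist','w19.png');shot('side','s19.png')"
```

```text
stn [ 0.0112 -0.1149] z 0.15877864759533705 F [ 0.0807 -1.0632 -1.1385] rot [179.333   -0.4744   8.0688] 23.3 T [ 0.0211 -0.0656 -0.0256]
```

View pics/w19.png

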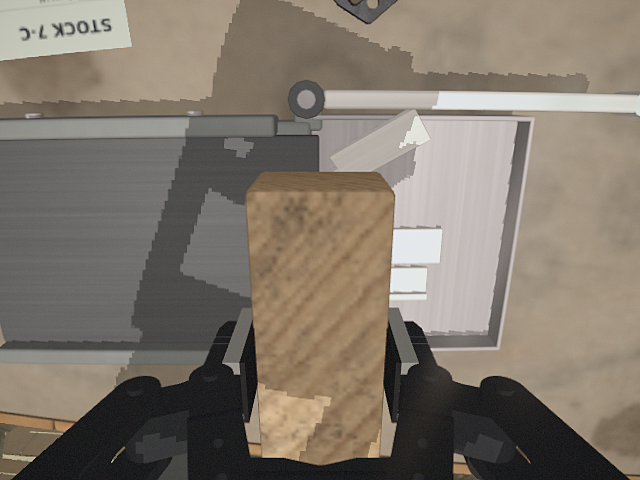

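View pics/s19.png

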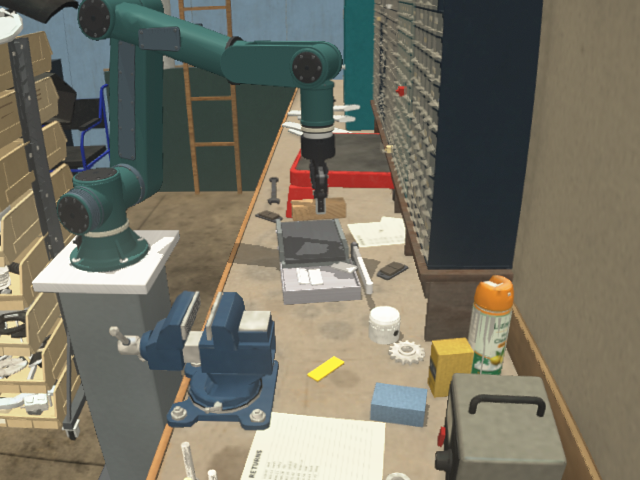

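```bash
python3 -c "
from h import *
go([.522,-.333,.13],93.7)"
```

```text
pos [ 0.5582 -0.0969  0.1569] [179.3839  -0.3881   8.069 ] t 23.4 F [-0.8125 -0.784  -0.7131] w 0.5146732334936278
shift [-0.277  0.914  0.115] turn [ 0.009  0.002 -0.996]
```

>>> arm_command:
  rows:
    - [[0,0.1,-0.05],[0,0,-0.08]]
    - [[-0.05,0.22,-0.05],[0,0,-0.17]]
    - [[-0.1,0.36,-0.05],[0,0,-0.26]]
    - [[-0.15,0.5,-0.05],[0,0,-0.35]]
    - [[-0.2,0.64,-0.05],[0,0,-0.44]]
    - [[-0.25,0.78,-0.05],[0,0,-0.53]]
    - [[-0.27,0.88,-0.05],[0,0,-0.62]]
    - [[-0.28,0.91,0],[0,0,-0.71]]

```text
t: 24.2
ee_pos: [0.5201, -0.3352, 0.158]
ee_rot: [179.3, 0.4, 69.2]
ft_force: [0.0, 0.6, -0.7]
grip_width: 0.511
```

```bash
python3 -c "
from h import *
go([.522,-.333,.09],93.7)"
```

```text
pos [ 0.5201 -0.3352  0.158 ] [179.3409   0.4358  69.2022] t 24.2 F [ 0.0266  0.578  -0.678 ] w 0.5107131537165599
shift [0.013 0.001 0.272] turn [ 0.006  0.007 -0.285]
```

>>> arm_command:
  rows:
    - [[0.01,0,0.05],[0.003,0.003,-0.09]]
    - [[0.01,0,0.1],[0.006,0.007,-0.18]]
    - [[0.01,0,0.17],[0.006,0.007,-0.26]]
    - [[0.01,0,0.23],[0.006,0.007,-0.285]]
    - [[0.01,0,0.27],[0.006,0.007,-0.285]]
    - [[0.01,0,0.3],[0.006,0.007,-0.285]]
    - [[0.01,0,0.3],[0.006,0.007,-0.285]]
    - [[0.01,0,0.3],[0.006,0.007,-0.285]]

```text
t: 25.0
ee_pos: [0.5217, -0.3338, 0.0831]
ee_rot: [179.9, -0.0, 93.7]
ft_force: [-0.9, 0.9, -1.2]
grip_width: 0.508
```

```bash
python3 -c "
from h import *
shot('top','t20.png');shot('wrist','w20.png')
go([.522,-.333,.020],93.7)"
```

```text
pos [ 0.5221 -0.3341  0.0841] [179.8686   0.0553  93.6924] t 25.1 F [ 0.1622 -0.8253 -0.9155] w 0.5153432636132008
shift [ 0.005 -0.001  0.256] turn [ 0.002  0.001 -0.   ]
```

View pics/t20.png

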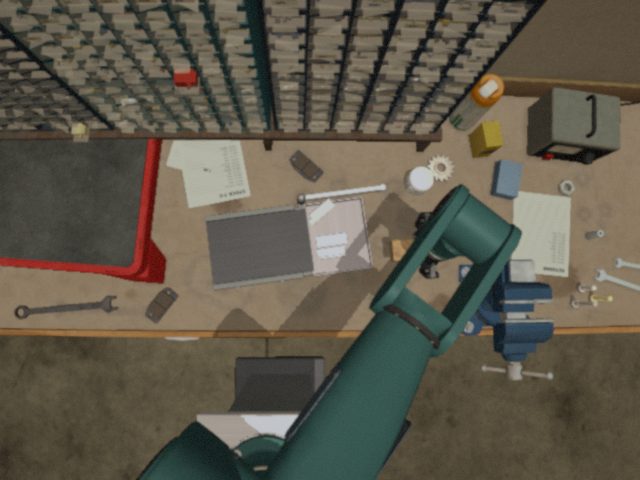

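View pics/w20.png

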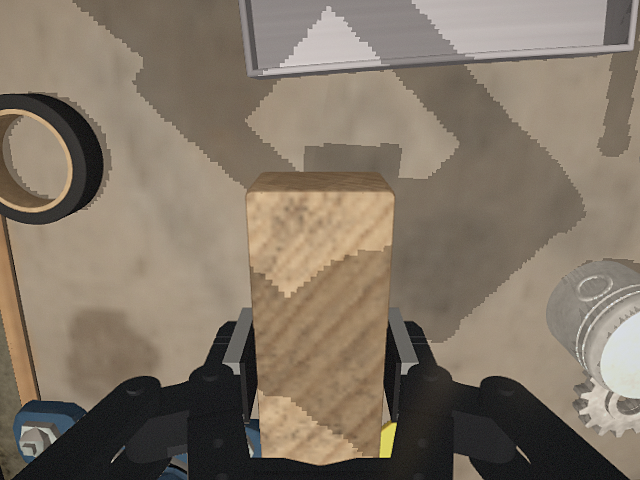

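>>> arm_command:
  rows:
    - [[0.005,0,0.06],[0,0,0]]
    - [[0.005,0,0.13],[0,0,0]]
    - [[0.005,0,0.19],[0,0,0]]
    - [[0.005,0,0.23],[0,0,0]]
    - [[0.005,0,0.25],[0,0,0]]
    - [[0.005,0,0.26],[0,0,0]]
    - [[0.005,0,0.26],[0,0,0]]
    - [[0.005,0,0.26],[0,0,0]]

```text
t: 25.9
ee_pos: [0.5227, -0.3333, 0.0198]
ee_rot: [179.8, 0.1, 93.7]
ft_force: [0.3, -0.9, -1.6]
grip_width: 0.512
```

>>> arm_command:
  rows:
    - [[0,0,0.005],[0,0,0]]
    - [[0,0,0.01],[0,0,0]]
    - [[0,0,0.014],[0,0,0]]
    - [[0,0,0.014],[0,0,0]]

```text
t: 26.3
ee_pos: [0.5226, -0.3332, 0.0163]
ee_rot: [179.8, 0.1, 93.7]
ft_force: [-0.3, 0.8, -0.7]
grip_width: 0.517
```

>>> arm_command:
  rows:
    - [[0,0,0.005],[0,0,0]]
    - [[0,0,0.01],[0,0,0]]
    - [[0,0,0.012],[0,0,0]]
    - [[0,0,0.012],[0,0,0]]

```text
t: 26.7
ee_pos: [0.5227, -0.3333, 0.0139]
ee_rot: [179.8, 0.1, 93.7]
ft_force: [-2.3, 1.4, 3.1]
grip_width: 0.517
```

Contact felt; release and lift.

>>> arm_command:
  rows:
    - [[0,0,0],[0,0,0]]
    - [[0,0,0],[0,0,0]]
    - [[0,0,0],[0,0,0]]
    - [[0,0,0],[0,0,0]]
    - [[0,0,-0.05],[0,0,0]]
    - [[0,0,-0.15],[0,0,0]]
    - [[0,0,-0.3],[0,0,0]]
    - [[0,0,-0.45],[0,0,0]]
  fingers: 0.9

```text
t: 27.5
ee_pos: [0.5219, -0.3329, 0.1279]
ee_rot: [179.8, 0.1, 93.7]
ft_force: [1.0, -0.6, 0.0]
grip_width: 0.898
```

```bash
python3 -c "
from h import *
shot('wrist','w21.png')
go([.45,-.22,.30],50)"
```

```text
pos [ 0.5253 -0.3354  0.1371] [179.2034   0.6515  93.6924] t 27.55 F [ 1.696  -0.9549  5.6744] w 0.8984608883219523
shift [ 0.473 -0.262 -0.661] turn [0.012 0.004 0.508]
```

View pics/w21.png

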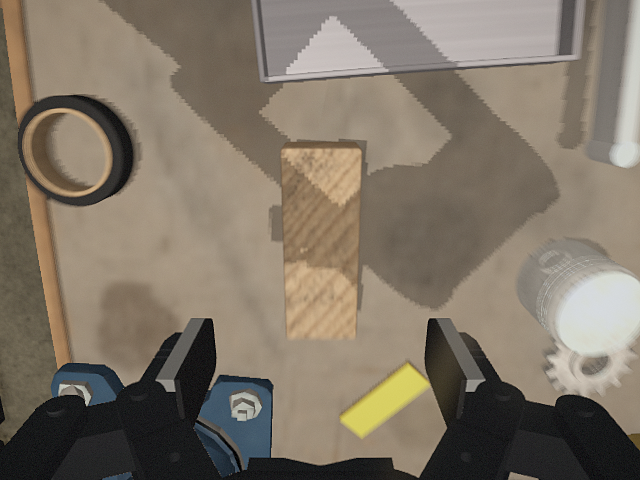

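>>> arm_command:
  rows:
    - [[0.05,0,-0.15],[0,0,0.06]]
    - [[0.15,-0.07,-0.3],[0.01,0,0.14]]
    - [[0.25,-0.13,-0.45],[0.01,0,0.24]]
    - [[0.37,-0.2,-0.6],[0.01,0,0.34]]
    - [[0.47,-0.26,-0.66],[0.01,0,0.44]]
    - [[0.47,-0.26,-0.66],[0.01,0,0.51]]
    - [[0.47,-0.26,-0.66],[0.01,0,0.51]]
    - [[0.47,-0.26,-0.66],[0.01,0,0.51]]

```text
t: 28.35
ee_pos: [0.4503, -0.2206, 0.3]
ee_rot: [179.7, 0.2, 50.0]
ft_force: [0.6, -0.1, -0.4]
grip_width: 0.901
```

```bash
python3 - <<'E'
from h import *
p=shot('wrist','w22.png');s=shot('side','s22.png')
import pickle; pickle.dump((p,s),open('w22.pkl','wb'))
x0,y0=265,210
cv2.imwrite('pics/s22c.png',cv2.resize(s['color'][210:310,260:390],None,fx=5,fy=5,interpolation=2))
st_=st(); print(st_['ee_pos'],st_['t'])
for n,z in {'offcut_a':.02,'scraper_block':.035,'gate':.067}.items():
    for r in env.trace(p,n):
        c=ctr(r); X=onz(p,c,z)[0]; print(n,round(r['confidence'],2),r['bbox'],X[:2],cv2.minAreaRect(onz(p,np.argwhere(r['region'])[:,::-1],z)[:,:2].astype(np.float32)))
        d=X[:2]-q[:2]; cc,n_=np.cos(q[2]),np.sin(q[2]); print('   stn',cc*d[0]+n_*d[1],-n_*d[0]+cc*d[1])
E
```

```text
[ 0.4504 -0.2208  0.2989] 28.45
offcut_a 0.92 [525.1, 240.7, 561.8, 300.3] [ 0.5771 -0.4533] ((0.5764068365097046, -0.45415928959846497), (0.06982558965682983, 0.0275275819003582), 49.10820770263672)
   stn -0.020586760702638596 -0.47019649975333666
offcut_a 0.72 [293.0, 42.6, 362.3, 110.3] [ 0.5204 -0.1473] ((0.520214855670929, -0.14844432473182678), (0.02433115243911743, 0.06544336676597595), 7.982645511627197)
   stn -0.03376725621351231 -0.15928425562301202
offcut_a 0.61 [316.7, 20.1, 389.2, 93.5] [ 0.5496 -0.1488] ((0.5490965247154236, -0.14939330518245697), (0.027946433052420616, 0.07316438853740692), 8.031789779663086)
   stn -0.00510816571601809 -0.16477797209035847
offcut_a 0.29 [162.9, 0.0, 556.8, 178.6] [ 0.551 -0.154] ((0.5365744233131409, -0.18109813332557678), (0.16418707370758057, 0.36664968729019165), 50.10920715332031)
   stn -0.004423283601774981 -0.17011044592725683
scraper_block 0.81 [387.8, 163.7, 497.2, 276.0] [ 0.5222 -0.3257] ((0.5223566293716431, -0.32901325821876526), (0.045727696269750595, 0.12859328091144562), 3.8472659587860107)
   stn -0.0570025250610989 -0.336088163277359
scraper_block 0.34 [553.9, 104.5, 640.0, 167.3] [ 0.6885 -0.3542] ((0.6882289052009583, -0.35559529066085815), (0.060614876449108124, 0.09006014466285706), 46.38078689575195)
   stn 0.10367177330835659 -0.38764621028164853
gate 0.85 [462.4, 1.7, 555.1, 79.9] [ 0.6554 -0.2222] ((0.6543295383453369, -0.22070610523223877), (0.020167263224720955, 0.09746083617210388), 9.808319091796875)
   stn 0.08940802331636666 -0.2523088305440633
```

View pics/w22.png

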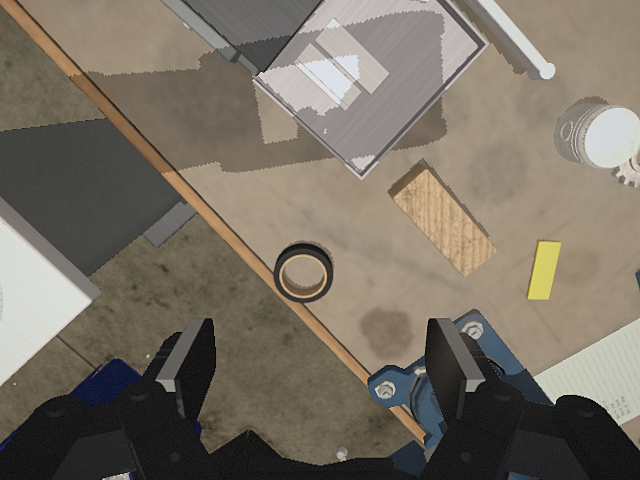

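View pics/s22c.png

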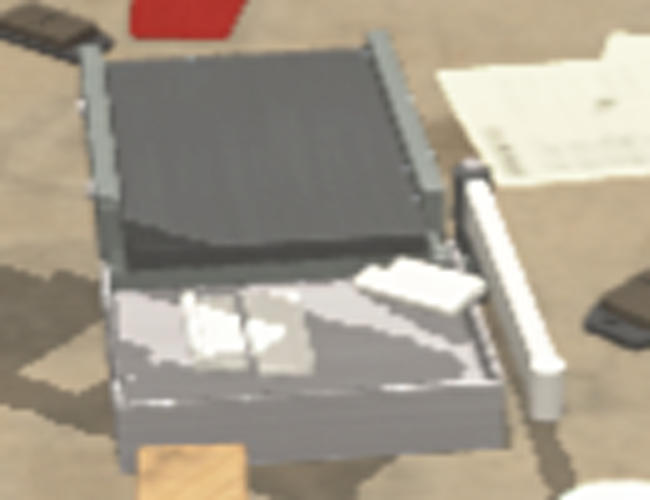

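```bash
python3 -c "
from h import *
go([.52,-.22,.24],40)"
```

```text
pos [ 0.4504 -0.2209  0.2989] [179.8584   0.2462  49.8739] t 28.6 F [-0.1669  0.0724  0.8876] w 0.9000589446915123
shift [0.183 0.21  0.235] turn [0.002 0.003 0.115]
```

>>> arm_command:
  rows:
    - [[0.05,0.06,0.06],[0,0,0.05]]
    - [[0.12,0.14,0.15],[0,0,0.11]]
    - [[0.18,0.21,0.2],[0,0,0.115]]
    - [[0.18,0.21,0.2],[0,0,0.115]]
    - [[0.18,0.21,0.2],[0,0,0.115]]
    - [[0.18,0.21,0.2],[0,0,0.115]]

```text
t: 29.2
ee_pos: [0.5193, -0.2209, 0.2498]
ee_rot: [179.8, 0.2, 40.0]
ft_force: [-0.0, -0.3, 0.6]
grip_width: 0.902
```

```bash
python3 - <<'E'
from h import *
p=shot('wrist','w23.png')
import pickle; pickle.dump(p,open('w23.pkl','wb'))
E
```

```text
(no output)
```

View pics/w23.png

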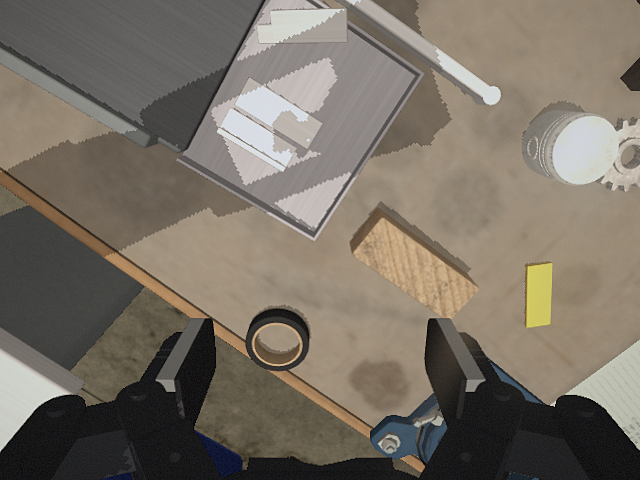

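```bash
python3 - <<'E'
from h import *
import pickle
p=pickle.load(open('w23.pkl','rb')); s=pickle.load(open('w22.pkl','rb'))[1]
i=cv2.resize(p['color'][0:120,180:440],None,fx=3,fy=3,interpolation=2); cv2.imwrite('pics/w23c.png',i)
def tri(a,b):
    c1,v1=ray(p,a);c2,v2=ray(s,b);v1,v2=v1[0],v2[0]
    A=np.c_[v1,-v2]; k=np.linalg.lstsq(A,c2-c1,rcond=None)[0]
    X=(c1+v1*k[0]+c2+v2*k[1])/2; d=X[:2]-q[:2];cc,n=np.cos(q[2]),np.sin(q[2])
    print(X,'stn',cc*d[0]+n*d[1],-n*d[0]+cc*d[1],'gap',np.linalg.norm(c1+v1*k[0]-c2-v2*k[1]))
tri([347,9],[357.4,267.6]);tri([347,41],[354,272.6]);tri([258,42],[331.4,266.6])
print(st()['t'])
E
```

```text
[ 0.6457 -0.1419  0.037 ] stn 0.09100411322748744 -0.1714432727185828 gap 0.001476674798944694
[ 0.6335 -0.1564  0.0313] stn 0.07693634944058288 -0.1841449050116426 gap 0.009755584990018244
[ 0.5849 -0.1012  0.0182] stn 0.036586936099868295 -0.12267025839394874 gap 0.003497219021002544
29.25
```

View pics/w23c.png

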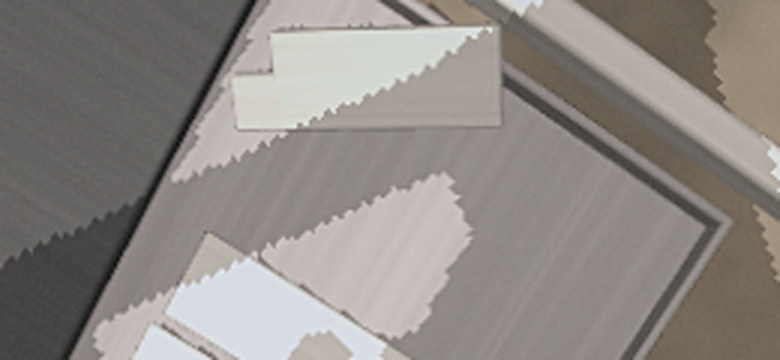

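```bash
python3 - <<'E'
from h import *
import pickle
p=pickle.load(open('w23.pkl','rb'))
t=onz(p,[[492,94]],.067)[0]; pv=W([.093,-.108,.04])[0]; d=(t-pv)[:2]
print(np.hypot(*d),(np.arctan2(d[1],d[0])-q[2]-np.pi)%(2*np.pi))
top=env.get_image('top')
for n,z in {'piston_near':.054,'tape_near':.019,'pad_near':.012}.items():
    r=env.trace(top,n)
    if r: print(n,r[0]['confidence'],onz(top,ctr(r[0]),z)[0][:2])
p=env.get_image('wrist')
for n,z in {'piston_near':.054,'tape_near':.019,'scraper_block':.035}.items():
    r=env.trace(p,n)
    if r: print(n,r[0]['confidence'],onz(p,ctr(r[0]),z)[0][:2])
s=st(); print(s['t'],s['ft_force'],s['ee_pos'],W([0,0,.04]),W([0,-.1825,.016]))
E
```

```text
0.18590173407554084 1.5803096629643125
tape_near 0.8 [ 0.3781 -0.2798]
pad_near 0.72 [0.3992 0.2432]
piston_near 0.77 [ 0.6844 -0.3444]
tape_near 0.87 [ 0.3748 -0.2854]
scraper_block 0.64 [ 0.5249 -0.3257]
29.65 [ 0.8877  0.5608 -0.1476] [ 0.5194 -0.2206  0.2491] [[0.5315 0.0151 0.04  ]] [[ 0.5571 -0.1656  0.016 ]]
```

```bash
python3 -c "
from h import *
print(env.sign_off())"
```

```text
the job is handed in; nothing more can be done
None
```

I finished the whole job in about 30 s of the 72 s allowed and handed it in; the hand-in reports no verdict.

- **Gate:** I pushed it open to its stop with the shut fingers, and it last measured about 1.58 rad. All three offcuts were still on the plate then.
- **Wipe:** I gripped the wooden block high up and set it on the plate behind the offcuts. I wiped it from about y = +82 mm to about y = −115 mm, just past the front edge. The wrist force readings put the pressure on the plate at roughly 6 to 11 N throughout, easing off only over the last few millimetres at the front edge.
- **Offcuts:** Two lie flat on the tray floor. The tongued offcut (c) is tilted, with its tongue on the floor and one corner on the tray's side wall. I measured its centre at about 28 mm high, x about +64 mm and y about −155 mm. That is inside the limits, but it is the least tidy result.
- **Block:** It is back on the worktop where it started. Its centre is about 0.17 m from the tray middle and about 0.34 m from the plate middle.
- **Surroundings:** The pad and piston still measured within about 8 mm of their first positions. The tape readings differed by 7 mm in the wrist camera and 13 mm in the top camera, where the arm partly hid it. I put both down to view error, since I never went near the tape and felt no contact there.
- **Robot:** The gripper was open and clear of everything at hand-in.

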